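# Swing the bush plate home on the angle drill jig and lock it with the T-pin

## Task

Get the sloping drill jig ready for drilling: swing its bush plate up over the brass blank until it is fully home in the fork, then lock it there with the longer of the two T-handled pins, taken from the wooden block and pushed down square to the slope, through fork and plate, until its collar sits on the fork. Let go of the pin, leave the shorter pin in the block and do not disturb the chuck key, brass sleeve, brush or spanner lying about.

Things in the scene. Friction and masses are not known exactly. Their poses are not given: they have to be found in the camera images.
- jig: Fixed iron drill jig, base 200 x 260 mm; origin: centre of its underside, x uphill (about away from the robot), y across, z up. Its 190 x 250 mm top face (deck) slopes 30 degrees and faces the robot, rising towards +x from 38 to 132 mm high. On it: pivot at the right (-y) end, fork at the left (+y) end, low nest with the brass blank near the pivot, all nest parts below the plate.
- fork_hole (a point): Centre of the mouth of the 15.6 mm round pin hole in the steel fork's upper ear, 50 mm above the deck. z: the hole's axis, outwards, square to the deck; x up the slope, y across. Down the hole: upper ear 14 mm thick, slot 18 mm high, open downhill, lower ear and deck 32 mm, then open space. Ears 50 mm (x) by 56 mm (y); the fork's solid back is uphill, flush with its top.
- pivot (a point): Point on the axis of the plate's pivot, on the plate's top face, 35 mm above the deck face; same axes as fork_hole. It lies 175 mm to the right (-y) of the fork_hole axis. The plate turns about its z.
- swing_plate (a joint): Angle (rad) of the aluminium bush plate (44 mm wide, 16 mm thick, 224 mm long, underside 19 mm above the deck) about the pivot's z: 0 is fully home against its stop, tongue in the fork, holes in line; it grows to 1.1 as the free end swings downhill towards the robot. Stiff pivot: the plate stays where it is left and takes 2 to 8 N at the knob to move.
- plate_knob (a point): Middle of the black knob on the plate, 24 mm in diameter, 40 mm tall, square to the plate: 27 mm above the plate's top face, 13 mm under the knob's top, 90 mm from the pivot axis. z along the knob, y along the plate from the pivot to its free end, x square to that (uphill when home). A drill bush stands up to 22 mm proud of the plate 36 mm from the pivot axis.
- plate_hole (a point): Centre of the mouth of the 15.6 mm hole in the plate's free end, on its top face, 175 mm from the pivot axis; same frame as plate_knob. With the plate home it lies 15 mm under fork_hole on the same axis.
- pin_block: Fixed light wooden block 150 x 64 x 50 mm (x, y, z), origin at the centre of its underside. Two 16 mm holes, 40 mm deep, 45 mm to either side of the centre along its x, hold the two T-pins upright.
- long_pin: The longer loose T-handled steel pin, 110 mm, about 0.2 kg; origin: tip of its nose, z towards the handle. Shank 14 mm thick, 70 mm long from tip to collar, the first 13 mm rounding off to the nose; collar 28 mm wide, 6 mm thick; neck 18 mm; dark flat-sided cross-bar 64 mm long (pin's x), 16 mm wide (y), 16 mm tall. It starts upright in a hole of the block, tip 10 mm above the bench.
- long_pin_collar (a point): Centre of the underside of the long pin's collar, 70 mm from its tip; axes as the pin's.
- long_pin_bar (a point): Centre of the long pin's cross-bar, 102 mm from its tip; axes as the pin's.
- short_pin: The shorter T-pin, the same but for a 45 mm shank (85 mm overall), standing in the other hole of the block, so its handle is 25 mm lower. To be left there. Origin at its tip.
- chuck_key: Drill chuck key lying on the bench, bystander: 115 mm long with a 120 mm cross-bar, 28 mm high.
- sleeve: Brass sleeve standing on the bench, bystander: 42 mm in diameter, 70 mm tall; origin at the centre of its underside.
- brush: Small hand brush lying on the bench, bystander: 190 mm long, 45 mm wide, 24 mm high.
- wrench: Spanner lying on the bench, bystander: 200 mm long, 8 mm high.
Mind the look-alikes: they are no part of the job. What is shaped like the long_pin but orange, pink or purple is not meant.

How it is judged:
By the outcome, as a careful person would: the job done as asked, in the order asked, and still so for the second after the job is handed in, with the robot touching nothing.
It also fails if it takes over 58 s, if anything falls off the work surface, if the arm or the gripper's body presses on something with over 40 N, if the wrist force passes 120 N, or if a joint passes its speed limit or range.

## Robot

A 7-joint arm with a two-finger parallel gripper is mounted at the origin on the work surface. World frame = base frame: x ahead of the robot, y to its left, z up, the work surface at z = 0. Lengths are in m, angles in rad, forces in N, time in s.
With the tool pointing down it reaches from about 0.35 to 0.9 m from the base axis. Payload 7.2 kg.
Tool frame: the origin (TCP) lies on the centre line of the jaws, within the pads' length; the fingertips stand 8 mm ahead of it and the grasp point (between the pads) lies 11 mm behind it; z points along the fingers, x is the direction in which the jaws open and shut, and the axes are right-handed (so a half turn about z gives the same grasp; the last joint's range is limited). The gripper opens to 88 mm and grips with 3 to 60 N. Pads are 20 mm wide; open, the fingers measure 115 mm over their backs; the gripper's body (75 mm by 178 mm) begins 61 mm behind the grasp point.
Start: joints at [-0.068, 0.411, -0.013, 1.596, 0.006, 1.134, -0.082], TCP at [0.625, -0, 0.231] pointing down, gripper open.
Joint ranges: [-2.95, 2.95], [-0.29, 1.99], [-1.47, 1.44], [0.14, 2.54], [-1.03, 4.17], [0.13, 1.85], [-2.86, 2.86]. Speed limits (rad/s): [2.39, 2.39, 3.01, 3.01, 3.14, 3.14, 3.14].

## Interface

Orientations are given as a unit quaternion [w, x, y, z].
In Python, from rig import manip, eyes, order gives the robot as it stands.
- The arm moves only by the tool jog_arm, never from a script. Its argument "increments" is a list of rows, each an object of numbers: "x", "y", "z": the shift along the world's x, y, z in units of 0.1 m (1.0 is 0.1 m); "ax", "ay", "az": the turn, a rotation vector about the world's x, y, z in units of pi/2 rad (1.0 is pi/2 rad); "gripper": the opening in per cent of the stroke, from 0 (shut) to 100 (fully open). In form: [{"x": .., "y": .., "z": .., "ax": .., "ay": .., "az": .., "gripper": ..}, ...]. A call has 1 to 8 rows; each row is the pose to reach, as a shift and turn from the pose measured when the call began; what a row does not reach only later rows make up. A row lasts 1/10 s, in which the tool goes at most 50 mm and 8.59 degrees, less where a joint would pass 70% of its speed; a pose out of reach is approached as far as the arm can. A call with a number of a shift or a turn outside -1 to 1 is refused whole. A call with a gripper value outside its range is refused whole. The fingers move at their own pace and stop on an object; the grip force is fixed at half the most. Time passes only in rows, so rows that repeat a pose let the fingers close. It gives the time, the measured TCP pose, the force and the opening at its end, in the units of the state.
- manip.read_state(): the state, without advancing time (a new reading comes with each control period).
- eyes.read_camera(name): name is "scene" or "side" or "wrist"; returns the picture (384x512x3 uint8, red, green, blue); there is no depth.
- eyes.get_calibration(name): a dict with "camera_matrix" (3x3 intrinsics, pixels), "xyz" and "rotation" of the camera in the world. Camera axes: x right, y up, looking along -z (the intrinsics and any distortion apply to the point x, -y, -z); pixel columns grow to the right and rows downward; lengths in m; the calibration is good to about 2 mm. A picture is of the moment at which its call begins: read the wrist's pose just before it. get_calibration takes no time and is no camera call; for the wrist camera it gives the pose at the moment of the call.
- order.hand_in(): hands the job in, once; it reports no verdict.
Trained networks look in the newest picture that a camera, given by its name, has taken for a name from the list of things; names that differ only in an ending like _2 or _b are one class to them, and where a whole thing is asked for, a point or a joint stands for the part that bears it (a point fixed in the world has none). Each returns a list of dicts, best first, with "p" (0 to 1); they miss things now and then, are a little off and sometimes report something else, mostly with a low value. They report only what shows in the picture. A call takes as long as a camera call. They do not tell look-alikes from the thing itself.
- eyes.boxes_of(camera, query): "extent" ([left, top, right, bottom] in pixels, round what is visible of it).
The state is a dict: "time": time; "qpos": joint angles; "joint_velocities": joint speeds; "tau": joint torques, N m; "tcp_pos": TCP position; "tcp_rot": TCP orientation; "contact_force": force on the tool from outside, world axes, zero at the start; "wrist_torque": the same for the moment, N m; "opening": opening from 0.0 (shut) to 1.0 (fully open).
Only numpy, scipy, OpenCV 4.12 (cv2) and the standard library are available. Lean on these libraries where they do the work, as an engineer would, in place of code of your own. Each camera call takes 0.05 s, during which the arm holds its last target. There are 200 camera calls.

## Working session

There is one attempt and no reset: what is moved stays moved. The work goes in short steps, Python scripts to look and compute and a tool call to move; the robot and the scene stay as the last step left them, time stands still between calls to the robot, and variables do not carry over. Pictures are saved under pics/ and viewed, about 8 in all and at most 12, crops included, and the job is handed in when it is done.

Besides the shell and the picture viewer there is one more tool, called after ">>>" as name(argument=value, ...) on one line, values as JSON. jog_arm: Moves the arm, as the interface text tells. Shifts and turns lie within -1 to 1; 1 stands for 0.1 m of shift or pi/2 rad of turn. Its arguments: {"type":"object","properties":{"increments":{"type":"array"}},"required":["increments"]}

```bash
mkdir -p pics; ls; cat > h.py <<'E'
import numpy as np, cv2
from rig import manip, eyes, order
def save(cam,fn,crop=None,scale=1.0):
    im=eyes.read_camera(cam)
    o=im if crop is None else im[crop[1]:crop[3],crop[0]:crop[2]]
    o=cv2.resize(o,None,fx=scale,fy=scale,interpolation=cv2.INTER_CUBIC)
    cv2.imwrite('pics/'+fn,o[:,:,::-1]); return im
def cal(cam):
    c=eyes.get_calibration(cam); R=np.array(c['rotation'],float)
    if R.shape!=(3,3):
        from scipy.spatial.transform import Rotation as Ro
        R=Ro.from_quat(np.r_[R[1:],R[0]]).as_matrix()
    return np.array(c['camera_matrix']),np.array(c['xyz']),R
def proj(cam,P,c=None):
    K,t,R=c or cal(cam); p=(np.atleast_2d(P)-t)@R; p=p*[1,-1,-1]; q=p@K.T; return q[:,:2]/q[:,2:]
def ray(cam,uv,c=None):
    K,t,R=c or cal(cam); d=np.linalg.inv(K)@np.r_[uv,1]; d=R@(d*[1,-1,-1]); return t,d/np.linalg.norm(d)
def onz(cam,uv,z,c=None):
    t,d=ray(cam,uv,c); return t+d*(z-t[2])/d[2]
def tri(obs):
    A=np.zeros((3,3));b=np.zeros(3)
    for cam,uv,*c in obs:
        t,d=ray(cam,uv,*c); M=np.eye(3)-np.outer(d,d);A+=M;b+=M@t
    return np.linalg.solve(A,b)
E
python3 - <<'E'
from h import *
a=save('scene','s1.png');b=save('side','d1.png')
cv2.imwrite('pics/both.png',np.vstack([a,b])[:,:,::-1][:, :])
cv2.imwrite('pics/both.png',cv2.resize(np.hstack([a,b]),(800,300))[:,:,::-1])
for c in('scene','side','wrist'):
    print(c,eyes.get_calibration(c))
for c in('scene','side'):
    for q in('jig','pin_block','long_pin','short_pin','plate_knob','swing_plate'):
        print(c,q,[(np.round(d['extent']),round(d['p'],2)) for d in eyes.boxes_of(c,q)][:4])
E
```

```text
pics
scene {'camera_matrix': array([[407.27099382,   0.        , 260.41058782],
       [  0.        , 407.27099382, 186.08710491],
       [  0.        ,   0.        ,   1.        ]]), 'xyz': array([ 1.04952164, -0.85458844,  0.75027134]), 'rotation': array([0.83971479, 0.47178826, 0.12918106, 0.23581172])}
side {'camera_matrix': array([[376.45298205,   0.        , 257.01914464],
       [  0.        , 376.45298205, 187.79420421],
       [  0.        ,   0.        ,   1.        ]]), 'xyz': array([-0.12052867, -0.80173262,  1.03140376]), 'rotation': array([ 0.86481057,  0.38056797, -0.14046265, -0.29587318])}
wrist {'camera_matrix': array([[285.16228434,   0.        , 258.93885435],
       [  0.        , 285.16228434, 192.81915898],
       [  0.        ,   0.        ,   1.        ]]), 'xyz': array([0.62703573, 0.06627274, 0.38496117]), 'rotation': array([ 9.92478809e-01, -1.22416479e-01,  1.05458588e-04,  9.48473417e-05])}
scene jig [(array([226., 163., 326., 249.]), 0.78)]
scene pin_block [(array([160., 247., 219., 298.]), 0.93)]
scene long_pin [(array([226., 229., 243., 264.]), 0.88), (array([130., 228., 152., 261.]), 0.82), (array([164., 233., 188., 258.]), 0.52), (array([156., 201., 171., 230.]), 0.5)]
scene short_pin [(array([188., 249., 212., 272.]), 0.67)]
scene plate_knob [(array([249., 177., 273., 205.]), 0.71)]
scene swing_plate [(array([250., 178., 274., 204.]), 0.82)]
side jig [(array([214., 146., 288., 224.]), 0.61)]
side pin_block [(array([276., 239., 325., 274.]), 0.84)]
side long_pin [(array([289., 204., 305., 231.]), 0.69), (array([262., 255., 271., 283.]), 0.65), (array([258., 217., 282., 245.]), 0.63), (array([284., 235., 302., 258.]), 0.62)]
side short_pin [(array([310., 233., 320., 245.]), 0.43)]
side plate_knob [(array([217., 170., 276., 197.]), 0.78)]
side swing_plate [(array([217., 177., 274., 195.]), 0.77)]
```

View pics/s1.png

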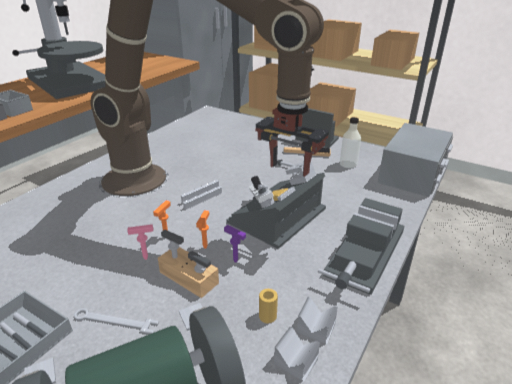

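View pics/d1.png

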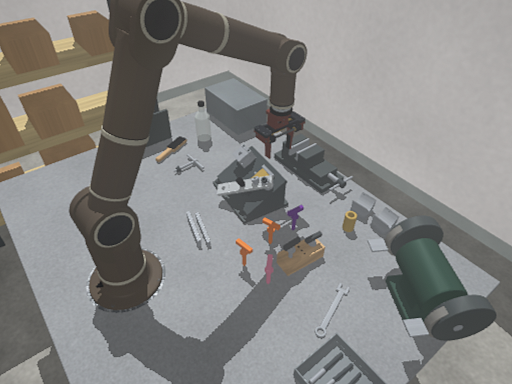

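The scene picture shows the long pin's dark handle at (172,240) and the short pin at (200,260), both in the block at (190,270). The jig is at (277,205). Look-alikes are the two orange pins at (162,212) and (205,225), the pink one at (142,240) and the purple one at (235,240). I choose the dark pin standing higher in the wooden block and will check it in one close crop.

```bash
python3 - <<'E'
from h import *
a=cv2.imread('pics/s1.png');b=cv2.imread('pics/d1.png')
A=cv2.resize(a[160:310,150:340],(760//2*1,300),interpolation=cv2.INTER_CUBIC)
A=cv2.resize(a[160:310,140:340],(400,300)); 
A=cv2.resize(a[165:305,145:335],None,fx=4,fy=4,interpolation=cv2.INTER_CUBIC)
B=cv2.resize(b[135:285,205:335],None,fx=4,fy=4,interpolation=cv2.INTER_CUBIC)
cv2.imwrite('pics/cA.png',A);cv2.imwrite('pics/cB.png',B)
E
```

```text
(no output)
```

View pics/cA.png

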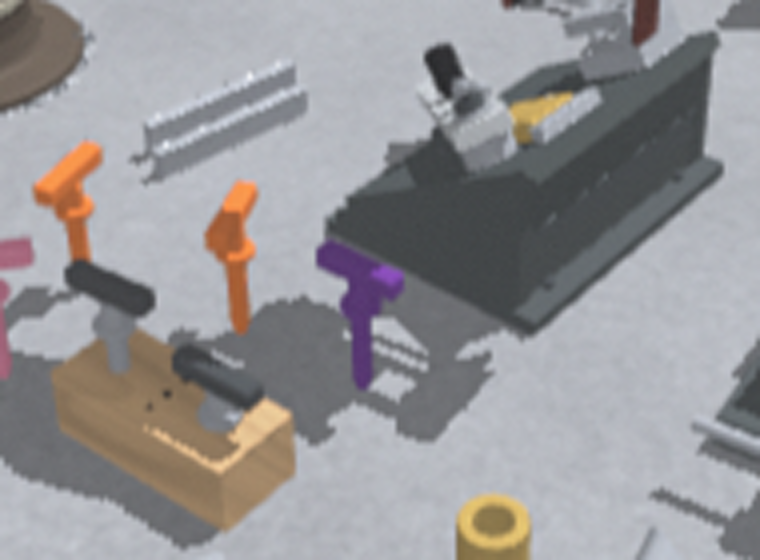

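View pics/cB.png

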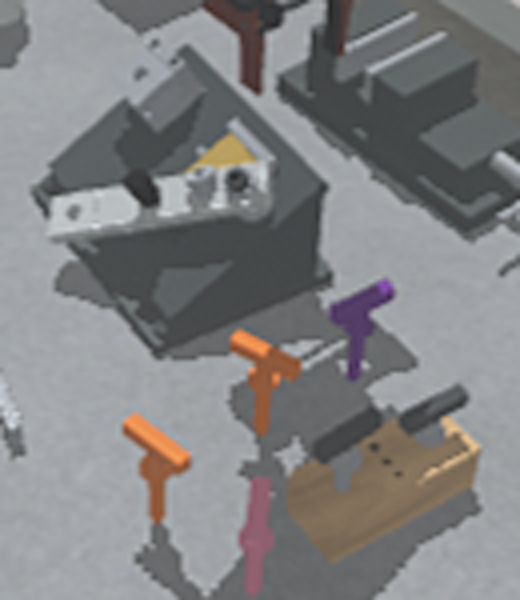

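The crops confirm it: the dark long pin stands higher in the block, with its bar centre at scene (172.5,237) and side (292,243.5). The short pin is at the block's +x end, and the plate is swung downhill. Next I triangulate these and take a wrist view.

```bash
python3 - <<'E'
from h import *
A=lambda u,v:('scene',np.array([u,v])/4+[145,165]-.4)
B=lambda u,v:('side',np.array([u,v])/4+[205,135]-.4)
P={'longbar':(A(110,287),B(348,434)),'shortbar':(A(216,377),B(435,408)),'knobtop':(A(438,50),B(138,180)),
'jig+x-y':(A(530,330),B(328,283)),'blk-x-y top':(A(215,472),B(478,447)),'jig top +x -y':(A(540,195),B(325,188))}
for k,v in P.items(): print(k,np.round(tri(v),4))
s=manip.read_state(); print(s['tcp_rot'],s['contact_force'])
im=save('wrist','w1.png',scale=1.5)
for q in('jig','long_pin','short_pin','plate_knob','swing_plate','pin_block'):
    print(q,[(np.round(d['extent']),round(d['p'],2)) for d in eyes.boxes_of('wrist',q)][:4])
E
```

```text
longbar [ 0.4483 -0.2812  0.1113]
shortbar [ 0.5382 -0.2912  0.0872]
knobtop [0.4845 0.047  0.1305]
jig+x-y [ 6.297e-01 -6.420e-02 -3.000e-04]
blk-x-y top [ 0.5618 -0.3248  0.0506]
jig top +x -y [ 0.6283 -0.0509  0.1108]
[-1.39122365e-05  9.99999998e-01 -3.62698358e-05  4.44176225e-05] [3.45619303e-01 3.30092470e-02 1.97521176e-04]
jig [(array([ 78.,   0., 295., 253.]), 0.85)]
long_pin [(array([176., 300., 231., 341.]), 0.74)]
short_pin []
plate_knob [(array([ 78.,  46., 221., 241.]), 0.79)]
swing_plate [(array([ 75.,  49., 220., 244.]), 0.74)]
pin_block [(array([136., 327., 175., 340.]), 0.84)]
```

View pics/w1.png

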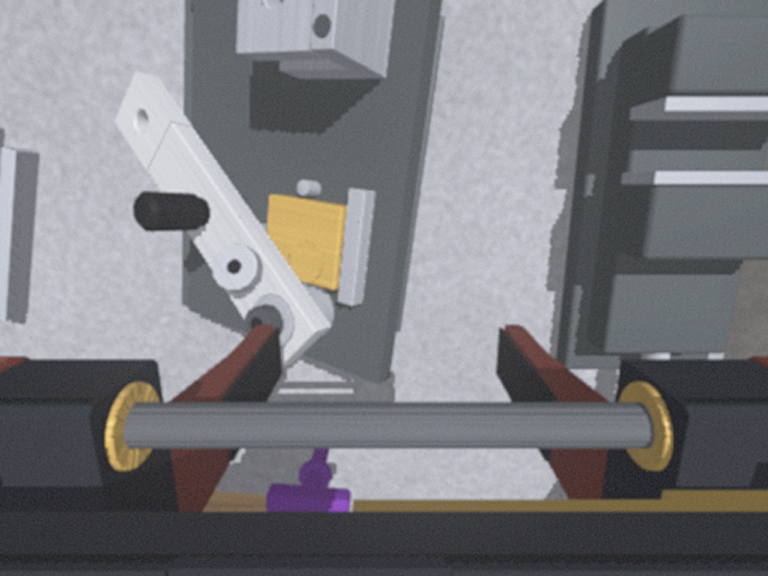

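The wrist view (at 1.5x scale) shows the plate hole at (141,119), the knob, the bush at (235,266) and the pivot near (268,322). The fork is cut off at the top, so I move +y and up for a full view of the jig.

>>> jog_arm(increments=[{"x": -0.3,"y": 0.4,"z": 0.3},{"x": -0.6,"y": 0.7,"z": 0.6},{"x": -0.6,"y": 0.7,"z": 0.6},{"x": -0.6,"y": 0.7,"z": 0.6}])

```text
$.increments[0]: bad value
```

```bash
python3 - <<'E'
from h import *
import pickle
pickle.dump(cal('wrist'),open('c2.pkl','wb'))
im=save('wrist','w2.png',scale=1.5)
print(cal('wrist')[1],manip.read_state()['tcp_pos'])
E
```

```text
[0.62724967 0.06628085 0.38571914] [ 6.25026062e-01 -2.88960641e-05  2.30668218e-01]
```

View pics/w2.png

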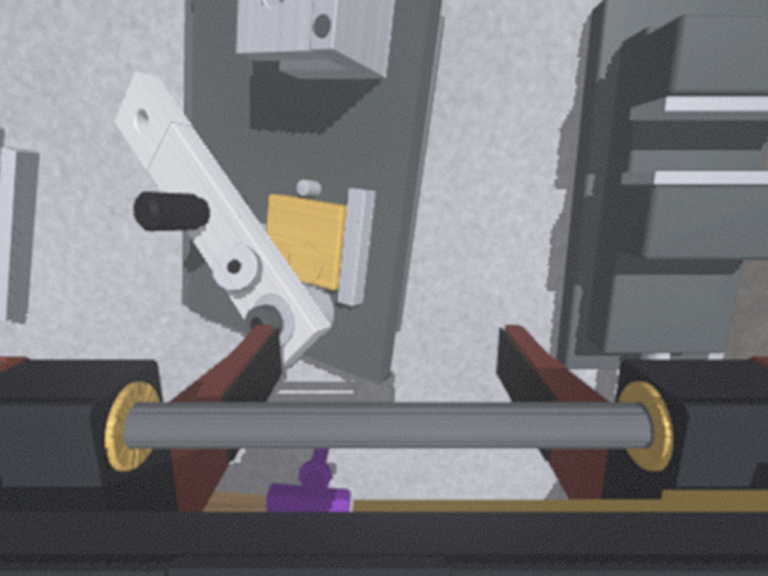

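The move was refused, so the picture is unchanged (6 viewed so far). Rows probably need all the keys.

>>> jog_arm(increments=[{"x": -0.3,"y": 0.4,"z": 0.3,"ax": 0,"ay": 0,"az": 0,"gripper": 100},{"x": -0.6,"y": 0.7,"z": 0.6,"ax": 0,"ay": 0,"az": 0,"gripper": 100},{"x": -0.6,"y": 0.7,"z": 0.6,"ax": 0,"ay": 0,"az": 0,"gripper": 100},{"x": -0.6,"y": 0.7,"z": 0.6,"ax": 0,"ay": 0,"az": 0,"gripper": 100}])

```text
time: 1.5
tcp_pos: [0.565, 0.0715, 0.2923]
tcp_rot: [-0.0, 1.0, 0.001, 0.002]
contact_force: [0.8, 0.1, -0.5]
opening: 1.001
```

```bash
python3 - <<'E'
from h import *
import pickle
pickle.dump(cal('wrist'),open('c2.pkl','wb'))
im=save('wrist','w3.png',scale=1.5)
print(cal('wrist')[1],manip.read_state()['tcp_pos'])
E
```

```text
[0.56723395 0.13617125 0.44613185] [0.56526753 0.069845   0.29109221]
```

View pics/w3.png

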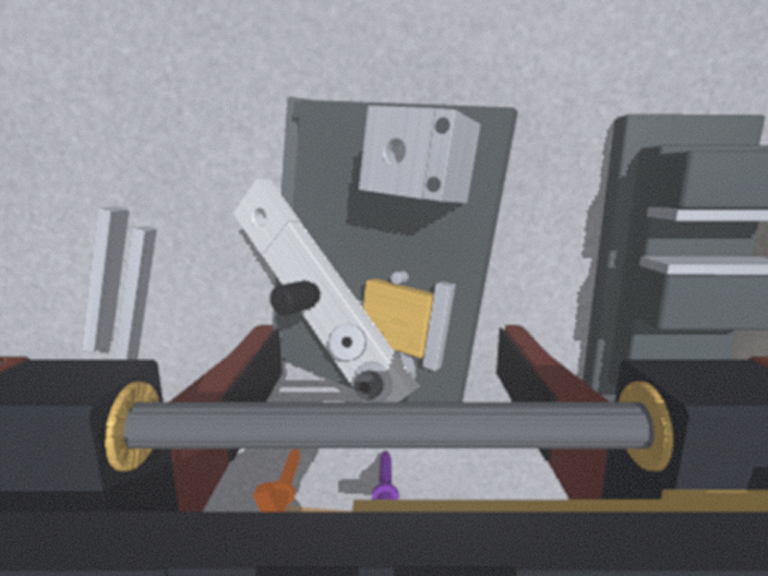

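w3 shows the whole jig: fork hole (396,151), plate hole (260,215), bush (347,342), knob top (282,298). I'll fit the jig and plate pose to these points.

```bash
cat > fit.py <<'E'
from h import *
import pickle,json
from scipy.optimize import least_squares
from scipy.spatial.transform import Rotation as Ro
c3=pickle.load(open('c2.pkl','rb'))
K=c3[0]; q=np.array([9.92478809e-01,-1.22416479e-01,1.05458588e-04,9.48473417e-05])
c1=(K,np.array([0.62704,0.06627,0.38496]),Ro.from_quat(np.r_[q[1:],q[0]]).as_matrix())
cs,cd=cal('scene'),cal('side')
w=lambda u,v:((u+.5)/1.5-.5,(v+.5)/1.5-.5)
def frame(yaw): return (Ro.from_euler('z',yaw)*Ro.from_euler('y',-np.pi/6)).as_matrix()
def pts(x):
    F=frame(x[3]); f=x[:3]; th=x[4]
    piv=f+F@[0,-.175,-.015]; d=np.array([-np.sin(th),np.cos(th),0]);z=np.array([0,0,1])
    L=lambda r,h: piv+F@(d*r+z*h)
    return dict(fork=f,ph=L(.175,0),bush=L(.036,.022),kt=L(.09,.040),kb=L(.09,0),piv=piv,e1=f+F@[-.025,.028,0],e2=f+F@[-.025,-.028,0],kn=L(.09,.027))
obs=[('fork',c3,w(396,151),1),('ph',c3,w(260,215),1),('bush',c3,w(347,342),1),('kt',c3,w(282,298),.5),
('fork',c1,w(272,2),.4),('ph',c1,w(141,119),1),('bush',c1,w(235,266),1),('kt',c1,w(149,211),.5),
('e1',c3,w(368,105),.5),('e2',c3,w(360,188),.5)]
def res(x):
    p=pts(x); return np.concatenate([s*(proj('',p[k],c)[0]-uv) for k,c,uv,s in obs])
if __name__=='__main__':
    r=least_squares(res,[.58,.12,.15,0,.6],loss='soft_l1')
    print(np.round(r.x,4)); print(np.round(res(r.x).reshape(-1,2),1))
    for k,v in pts(r.x).items(): print(k,np.round(v,4),'scene',np.round((proj('',v,cs)[0]-[144.6,164.6])*4),'side',np.round((proj('',v,cd)[0]-[204.6,134.6])*4))
    json.dump(list(r.x),open('jig.json','w'))
E
python3 fit.py
```

```text
[ 0.5715  0.1613  0.137  -0.1088  0.8882]
[[-1.3 -2.3]
 [ 2.1  0. ]
 [-6.6  1.9]
 [ 0.6 -0.8]
 [ 2.  -3.3]
 [ 6.3  1.4]
 [-6.2  4.2]
 [ 1.7 -1.3]
 [-0.1 -0.4]
 [ 0.  -0.9]]
fork [0.5715 0.1613 0.137 ] scene [609.  11.] side [140.  78.]
ph [0.455  0.1091 0.0561] scene [447.  88.] side [ 76. 215.]
bush [0.5274 0.013  0.1291] scene [462.  89.] side [198. 181.]
kt [0.4861 0.0517 0.1237] scene [442.  57.] side [136. 181.]
kb [0.506  0.0496 0.0891] scene [463. 104.] side [155. 201.]
piv [ 0.56   -0.0134  0.124 ] scene [482. 124.] side [243. 186.]
e1 [0.553  0.1915 0.1245] scene [605.   4.] side [107.  80.]
e2 [0.5469 0.1359 0.1245] scene [565.  31.] side [136. 110.]
kn [0.4926 0.051  0.1125] scene [449.  73.] side [142. 188.]
```

```bash
sed -i "s/bush=L(.036,.022)/bush=L(.036,x[5])/; s/,0,.6\],loss/,0,.6,.02],loss/" fit.py
python3 fit.py; sed "s/('fork',c1,w(272,2),.4),//" fit.py >fit2.py; python3 fit2.py | head -10; python3 -c "
from h import *
c=cal('wrist');print(c)"
```

```text
[ 0.5718  0.1593  0.1411 -0.1373  0.8938  0.0067]
[[-1.  -0.5]
 [-0.  -0.2]
 [-2.8  0.6]
 [-1.2 -0.4]
 [ 1.7 -3. ]
 [ 2.6  0.4]
 [ 1.3  4.3]
 [-1.2 -1.2]
 [ 0.4  0. ]
 [-0.3 -0.3]]
fork [0.5718 0.1593 0.1411] scene [608.   8.] side [142.  75.]
ph [0.4533 0.1096 0.0599] scene [445.  83.] side [ 74. 213.]
bush [0.531  0.011  0.1199] scene [465. 102.] side [202. 188.]
kt [0.483  0.0518 0.1277] scene [439.  52.] side [133. 179.]
kb [0.5028 0.049  0.093 ] scene [459.  99.] side [153. 200.]
piv [ 0.5553 -0.0151  0.1281] scene [475. 118.] side [241. 185.]
e1 [0.5542 0.19   0.1286] scene [605.   0.] side [109.  77.]
e2 [0.5466 0.1345 0.1286] scene [564.  27.] side [136. 107.]
kn [0.4895 0.0509 0.1164] scene [445.  67.] side [140. 186.]
[ 0.5723  0.1598  0.1425 -0.1347  0.8966  0.007 ]
[[-0.4 -1.2]
 [-0.  -0.1]
 [-2.4  0.8]
 [-1.  -0.3]
 [ 2.3  0.3]
 [ 1.4  4.1]
 [-1.3 -1.2]
 [ 0.6 -0.4]
 [-0.1 -0.5]]
(array([[285.16228434,   0.        , 258.93885435],
       [  0.        , 285.16228434, 192.81915898],
       [  0.        ,   0.        ,   1.        ]]), array([0.56723395, 0.13617125, 0.44613185]), array([[ 9.99996005e-01, -1.90465224e-04, -2.82012982e-03],
       [ 8.70345431e-04,  9.69999308e-01,  2.43106121e-01],
       [ 2.68922071e-03, -2.43107604e-01,  9.69995598e-01]]))
```

```bash
python3 - <<'E'
from fit import *
for n,c,a,b,z in (('w3 top edge',c3,(516,108),(466,396),.132),('w1 top edge',c1,(441,0),(388,382),.132),('w3 ear',c3,(368,105),(360,188),.1286),('w3 back',c3,(479,118),(467,203),.158)):
    A=onz('',w(*a),z,c);B=onz('',w(*b),z,c);d=A-B;print(n,A.round(4),B.round(4),'yaw',np.arctan2(-d[0],d[1]).round(3),np.linalg.norm(d).round(3))
E
```

```text
w3 top edge [0.6554 0.1879 0.132 ] [ 0.6311 -0.03    0.132 ] yaw -0.111 0.219
w1 top edge [0.6543 0.1585 0.132 ] [ 0.6266 -0.0586  0.132 ] yaw -0.127 0.219
w3 ear [0.5534 0.19   0.1286] [0.5472 0.1339 0.1286] yaw -0.112 0.056
w3 back [0.625  0.1777 0.158 ] [0.6199 0.1248 0.158 ] yaw -0.096 0.053
```

```bash
cat >> fit.py <<'E'
    E1,E2=np.array([.6554,.1879,.132]),np.array([.6266,-.0586,.132])
    def res3(x):
        n=frame(x[3])[:,2]
        return np.r_[res(x),(x[3]+.118)/.01,(n@(x[:3]-(E1+E2)/2)-.05)/.0015]
    r=least_squares(res3,r.x,loss='soft_l1'); print('FINAL',np.round(r.x,4)); print(np.round(res3(r.x),1))
    for k,v in pts(r.x).items(): print(k,np.round(v,4))
    json.dump(list(r.x),open('jig.json','w'))
E
cat > mv.py <<'E'
from h import *
import json
from scipy.spatial.transform import Rotation as Ro
from fit import frame
def st():
    s=manip.read_state(); q=np.array(s['tcp_rot']); return s,np.array(s['tcp_pos']),Ro.from_quat(np.r_[q[1:],q[0]])
def to(P,Rm,label=''):
    s,p,R=st(); d=(np.array(P)-p)*10; t=(Ro.from_matrix(Rm)*R.inv()).as_rotvec()/(np.pi/2)
    print(label,'shift',np.round(d,3),'turn',np.round(t,3))
x=np.array(json.load(open('jig.json'))); F=frame(x[3]); f=x[:3]; n=F[:,2]
piv=f+F@[0,-.175,-.015]
T=F@np.diag([1,-1,-1.])   # tool square to deck, jaws along F x
def knob(th,h): return piv+F@[-.09*np.sin(th),.09*np.cos(th),h]
E
python3 fit.py | sed -n '/FINAL/,$p'; python3 - <<'E'
from mv import *
th=x[4]
to(knob(th,.085),T,'above'); to(knob(th,.016),T,'on')
for k in (.8,.6,.4,.2,0): print(k,((knob(k,.016)-knob(th,.016))*10).round(3))
s=manip.read_state(); print(s['qpos'])
E
```

```text
FINAL [ 0.5714  0.1596  0.1427 -0.1261  0.8874  0.0074]
[-1.3 -1.   0.2  0.  -2.1  1.2 -0.8 -0.1  1.3 -3.6  2.5  0.3  1.6  4.6
 -1.1 -1.  -0.  -0.2 -0.4 -0.3 -0.8 -0.2]
fork [0.5714 0.1596 0.1427]
ph [0.4542 0.1095 0.0618]
bush [0.5321 0.0111 0.1221]
kt [0.4842 0.0516 0.1294]
kb [0.504  0.0491 0.0948]
piv [ 0.5569 -0.0149  0.1297]
e1 [0.5535 0.1901 0.1302]
e2 [0.5464 0.1346 0.1302]
kn [0.4906 0.0508 0.1182]
above shift [-1.034 -0.154 -1.227] turn [-0.021 -0.332 -0.079]
on shift [-0.692 -0.198 -1.824] turn [-0.021 -0.332 -0.079]
0.8 [0.052 0.053 0.026]
0.6 [0.185 0.152 0.095]
0.4 [0.331 0.221 0.174]
0.2 [0.485 0.255 0.26 ]
0 [0.641 0.253 0.349]
[-0.17318507  0.27141866 -0.04413051  1.65081395  0.01320212  1.21818497
 -0.21949085]
```

>>> jog_arm(increments=[{"x": -0.4,"y": -0.05,"z": -0.2,"ax": -0.005,"ay": -0.085,"az": -0.02,"gripper": 45},{"x": -0.8,"y": -0.1,"z": -0.4,"ax": -0.01,"ay": -0.17,"az": -0.04,"gripper": 45},{"x": -1.0,"y": -0.15,"z": -0.6,"ax": -0.016,"ay": -0.25,"az": -0.06,"gripper": 45},{"x": -1.0,"y": -0.15,"z": -0.8,"ax": -0.021,"ay": -0.332,"az": -0.079,"gripper": 45},{"x": -1.0,"y": -0.15,"z": -0.9,"ax": -0.021,"ay": -0.332,"az": -0.079,"gripper": 45},{"x": -1.0,"y": -0.15,"z": -1.0,"ax": -0.021,"ay": -0.332,"az": -0.079,"gripper": 45},{"x": -1.0,"y": -0.15,"z": -1.0,"ax": -0.021,"ay": -0.332,"az": -0.079,"gripper": 45},{"x": -1.0,"y": -0.15,"z": -1.0,"ax": -0.021,"ay": -0.332,"az": -0.079,"gripper": 45}])

```text
time: 2.35
tcp_pos: [0.4656, 0.0538, 0.1907]
tcp_rot: [0.017, 0.964, -0.062, 0.258]
contact_force: [-0.1, 0.6, 1.3]
opening: 0.45
```

```bash
python3 - <<'E'
from mv import *
th=x[4]
to(knob(th,.085),T,'above'); to(knob(th,.016),T,'on')
print(manip.read_state()['qpos'])
import pickle
pickle.dump(cal('wrist'),open('c4.pkl','wb'))
a=save('wrist','w4.png'); b=eyes.read_camera('side'); 
c=np.vstack([cv2.resize(a,(768,576))[:, :]])
p=proj('',np.array([knob(th,.04),knob(th,0),f,piv+F@[-.175*np.sin(th),.175*np.cos(th),0]]),pickle.load(open('c4.pkl','rb')))
print(p*1.5)
cv2.imwrite('pics/w4.png',c[:,:,::-1])
E
```

```text
above shift [-0.038  0.006 -0.223] turn [ 0.001 -0.001  0.001]
on shift [ 0.305 -0.038 -0.82 ] turn [ 0.001 -0.001  0.001]
[-0.21755603 -0.02587077 -0.19413858  2.39019812  0.694305    0.4061926
 -1.13385716]
[[356.2850275  311.76964769]
 [361.01990024 292.63660054]
 [490.11083153  78.47083773]
 [247.31760718 204.56439143]]
```

View pics/w4.png

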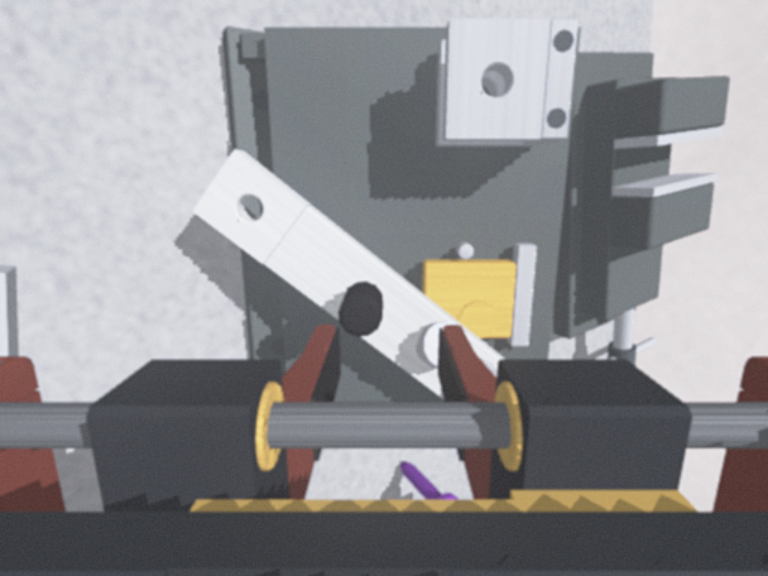

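w4 (8 viewed) looks square onto the deck. The fork hole is at (497,79), plate hole (250,207), knob top (362,309) and ear corners (447,20) and (444,139). All lie within about 3 mm of the prediction, so I refit with this view.

```bash
python3 - <<'E'
s=open('fit.py').read()
s=s.replace("def res(x):","""import os
if os.path.exists('c4.pkl'):
    c4=pickle.load(open('c4.pkl','rb'))
    obs+=[('fork',c4,w(497,79),1.5),('ph',c4,w(250,207),1.5),('kt',c4,w(362,309),.7),('e1',c4,w(447,20),.7),('e2',c4,w(444,139),.7)]
def res(x):""")
open('fit.py','w').write(s)
E
python3 fit.py | sed -n '/FINAL/,$p'; python3 - <<'E'
from mv import *
th=x[4]
to(knob(th,.085),T,'above'); to(knob(th,.016),T,'on')
for k in (.8,.6,.4,.2,0): print(k,((knob(k,.016)-knob(th,.016))*10).round(3))
E
```

```text
FINAL [ 0.5724  0.159   0.1451 -0.1254  0.8884  0.0077]
[-0.4 -0.6  0.4  0.8 -1.5  2.5 -0.6  0.5  1.5 -3.8  2.2  0.8  1.6  5.8
 -1.2 -0.5  0.4 -0.1  0.   0.  -1.9  0.   0.3 -0.8 -0.8  2.3  0.5 -1.
  0.4 -1.  -0.7  0.8]
fork [0.5724 0.159  0.1451]
ph [0.455  0.1087 0.0642]
bush [0.533  0.0105 0.1247]
kt [0.4852 0.0509 0.1318]
kb [0.505  0.0484 0.0971]
piv [ 0.5579 -0.0155  0.1321]
e1 [0.5544 0.1895 0.1326]
e2 [0.5474 0.134  0.1326]
kn [0.4916 0.05   0.1205]
above shift [-0.032 -0.007 -0.207] turn [0.    0.    0.002]
on shift [ 0.31  -0.05  -0.804] turn [0.    0.    0.002]
0.8 [0.053 0.053 0.026]
0.6 [0.185 0.153 0.095]
0.4 [0.332 0.222 0.174]
0.2 [0.486 0.256 0.26 ]
0 [0.642 0.254 0.349]
```

>>> jog_arm(increments=[{"x": -0.03,"y": -0.01,"z": -0.2,"ax": 0,"ay": 0,"az": 0,"gripper": 45},{"x": 0.0,"y": -0.01,"z": -0.3,"ax": 0,"ay": 0,"az": 0,"gripper": 45},{"x": 0.1,"y": -0.02,"z": -0.45,"ax": 0,"ay": 0,"az": 0,"gripper": 45},{"x": 0.2,"y": -0.04,"z": -0.62,"ax": 0,"ay": 0,"az": 0,"gripper": 45},{"x": 0.3,"y": -0.05,"z": -0.79,"ax": 0,"ay": 0,"az": 0,"gripper": 45},{"x": 0.3,"y": -0.05,"z": -0.79,"ax": 0,"ay": 0,"az": 0,"gripper": 45}])

```text
time: 3.05
tcp_pos: [0.4968, 0.049, 0.1112]
tcp_rot: [0.017, 0.964, -0.062, 0.258]
contact_force: [0.8, 0.3, 0.2]
opening: 0.451
```

```bash
python3 - <<'E'
from mv import *
s=manip.read_state(); print(s['tcp_pos'],s['contact_force'],s['qpos'])
for k in (x[4],.8,.6,.4,.2,0): to(knob(k,.018),T,k)
E
```

```text
[0.49676932 0.04898794 0.11122402] [0.76364704 0.30698891 0.24240415] [-0.25502408  0.19658945 -0.12060512  2.4217873   1.37064146  0.26982753
 -1.79517688]
0.8884231315937745 shift [-0.007  0.005  0.015] turn [ 0.001 -0.001  0.002]
0.8 shift [0.046 0.058 0.041] turn [ 0.001 -0.001  0.002]
0.6 shift [0.179 0.158 0.11 ] turn [ 0.001 -0.001  0.002]
0.4 shift [0.325 0.227 0.189] turn [ 0.001 -0.001  0.002]
0.2 shift [0.479 0.261 0.275] turn [ 0.001 -0.001  0.002]
0 shift [0.635 0.259 0.364] turn [ 0.001 -0.001  0.002]
```

>>> jog_arm(increments=[{"x": 0.05,"y": 0.06,"z": 0.04,"ax": 0,"ay": 0,"az": 0,"gripper": 45},{"x": 0.11,"y": 0.11,"z": 0.075,"ax": 0,"ay": 0,"az": 0,"gripper": 45},{"x": 0.18,"y": 0.16,"z": 0.11,"ax": 0,"ay": 0,"az": 0,"gripper": 45},{"x": 0.25,"y": 0.195,"z": 0.15,"ax": 0,"ay": 0,"az": 0,"gripper": 45},{"x": 0.325,"y": 0.227,"z": 0.19,"ax": 0,"ay": 0,"az": 0,"gripper": 45},{"x": 0.4,"y": 0.245,"z": 0.23,"ax": 0,"ay": 0,"az": 0,"gripper": 45},{"x": 0.48,"y": 0.26,"z": 0.275,"ax": 0,"ay": 0,"az": 0,"gripper": 45}])

```text
time: 3.75
tcp_pos: [0.5405, 0.0838, 0.1361]
tcp_rot: [0.011, 0.965, -0.057, 0.254]
contact_force: [-7.3, 24.5, -21.6]
opening: 0.457
```

```bash
python3 - <<'E'
from mv import *
s=manip.read_state(); print(s['tcp_pos'],s['contact_force'],s['qpos'])
for k in (.2,0): to(knob(k,.018),T,k)
print(F[:,0])
E
```

```text
[0.54053105 0.08381275 0.13611451] [ -7.33372231  24.46053265 -21.58326724] [-0.2217111   0.21809134 -0.19361297  2.28724276  1.02184477  0.33133017
 -1.44857033]
0.2 shift [ 0.041 -0.088  0.026] turn [-0.005 -0.005 -0.006]
0 shift [ 0.197 -0.089  0.115] turn [-0.005 -0.005 -0.006]
[ 0.85922731 -0.10829791  0.5       ]
```

>>> jog_arm(increments=[{"x": 0,"y": -0.04,"z": 0,"ax": 0,"ay": 0,"az": 0,"gripper": 45},{"x": 0,"y": -0.06,"z": 0,"ax": 0,"ay": 0,"az": 0,"gripper": 45}])

```text
time: 3.95
tcp_pos: [0.5401, 0.0786, 0.1367]
tcp_rot: [0.011, 0.966, -0.056, 0.254]
contact_force: [-0.6, 0.1, 0.4]
opening: 0.45
```

```bash
python3 - <<'E'
from mv import *
s=manip.read_state(); print(s['tcp_pos'],s['contact_force'],s['wrist_torque'],s['qpos'])
a=eyes.read_camera('side');b=eyes.read_camera('wrist');c=eyes.read_camera('scene')
L=cv2.resize(b,(512,384))
r=np.vstack([cv2.resize(a[125:235,190:300],(288,288),interpolation=cv2.INTER_CUBIC),cv2.resize(c[130:250,220:340],(288,288),interpolation=cv2.INTER_CUBIC)])
L=np.vstack([L,np.zeros((192,512,3),np.uint8)])
cv2.imwrite('pics/m5.png',np.hstack([L,r])[:,:,::-1])
E
```

```text
[0.54012305 0.07856227 0.13669474] [-0.63941225  0.08675381  0.43381572] [0.04808507 0.49809297 0.00615222] [-0.20901319  0.21404971 -0.19240794  2.29051271  1.01364296  0.32330135
 -1.42830801]
```

View pics/m5.png

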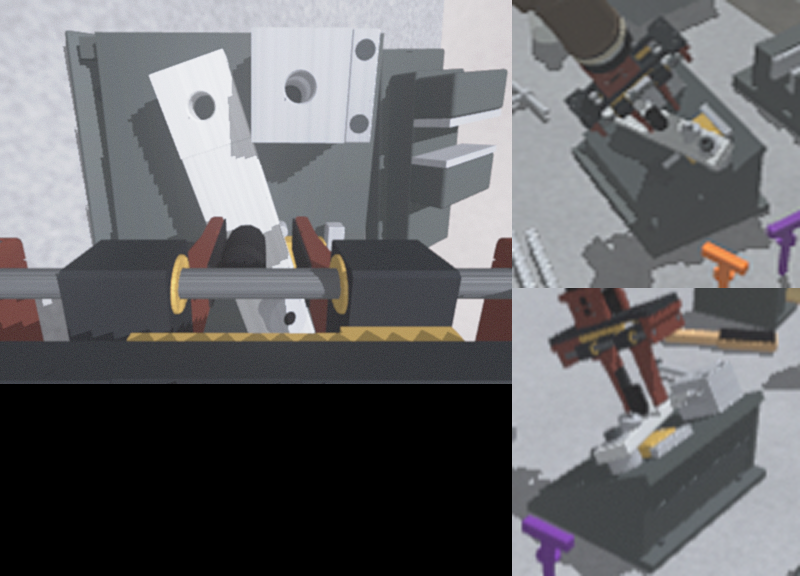

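m5 (9 viewed): the plate is following the finger and is roughly 0.35 rad from home. The force was only transient. I continue uphill to the stop, more slowly.

>>> jog_arm(increments=[{"x": 0.04,"y": -0.01,"z": 0.02,"ax": 0,"ay": 0,"az": 0,"gripper": 45},{"x": 0.08,"y": -0.015,"z": 0.045,"ax": 0,"ay": 0,"az": 0,"gripper": 45},{"x": 0.12,"y": -0.02,"z": 0.065,"ax": 0,"ay": 0,"az": 0,"gripper": 45},{"x": 0.16,"y": -0.03,"z": 0.09,"ax": 0,"ay": 0,"az": 0,"gripper": 45},{"x": 0.2,"y": -0.035,"z": 0.11,"ax": 0,"ay": 0,"az": 0,"gripper": 45},{"x": 0.23,"y": -0.04,"z": 0.13,"ax": 0,"ay": 0,"az": 0,"gripper": 45},{"x": 0.25,"y": -0.04,"z": 0.14,"ax": 0,"ay": 0,"az": 0,"gripper": 45},{"x": 0.25,"y": -0.04,"z": 0.14,"ax": 0,"ay": 0,"az": 0,"gripper": 45}])

```text
time: 4.9
tcp_pos: [0.5642, 0.0746, 0.15]
tcp_rot: [0.01, 0.966, -0.057, 0.253]
contact_force: [-5.2, 6.3, -3.0]
opening: 0.448
```

```bash
python3 - <<'E'
from mv import *
s,p,R=st(); print(s['contact_force'],F.T@np.array(s['contact_force']),F.T@(p-knob(0,.018)))
E
```

```text
[-5.20859083  6.29333123 -2.95718477] [-6.63551046  5.59258714  0.41635091] [4.62781682e-03 2.16726328e-04 9.88025353e-05]
```

>>> jog_arm(increments=[{"x": 0.017,"y": -0.002,"z": 0.01,"ax": 0,"ay": 0,"az": 0,"gripper": 45},{"x": 0.034,"y": -0.004,"z": 0.02,"ax": 0,"ay": 0,"az": 0,"gripper": 45},{"x": 0.034,"y": -0.004,"z": 0.02,"ax": 0,"ay": 0,"az": 0,"gripper": 45}])

```text
time: 5.2
tcp_pos: [0.5648, 0.0746, 0.1502]
tcp_rot: [0.011, 0.966, -0.056, 0.251]
contact_force: [-11.7, 5.7, -3.1]
opening: 0.454
```

```bash
python3 - <<'E'
from mv import *
s,p,R=st(); print(F.T@np.array(s['contact_force']),F.T@(p-knob(0,.018)))
E
```

```text
[-12.2450458    4.1794178    3.48399995] [ 5.23905819e-03  2.64586042e-04 -5.08641941e-05]
```

>>> jog_arm(increments=[{"x": 0.034,"y": -0.004,"z": 0.02,"ax": 0,"ay": 0,"az": 0,"gripper": 45},{"x": 0.06,"y": -0.007,"z": 0.035,"ax": 0,"ay": 0,"az": 0,"gripper": 45},{"x": 0.08,"y": -0.01,"z": 0.048,"ax": 0,"ay": 0,"az": 0,"gripper": 45},{"x": 0.08,"y": -0.01,"z": 0.048,"ax": 0,"ay": 0,"az": 0,"gripper": 45}])

```text
time: 5.6
tcp_pos: [0.5651, 0.0745, 0.1499]
tcp_rot: [0.012, 0.968, -0.055, 0.245]
contact_force: [-30.8, 9.2, 0.1]
opening: 0.451
```

```bash
python3 - <<'E'
from mv import *
s,p,R=st(); print(F.T@np.array(s['contact_force']),F.T@(p-knob(0,.018)))
E
```

```text
[-27.37868177   5.28199522  15.94585129] [ 0.00534555  0.00025865 -0.00044482]
```

```bash
python3 - <<'E'
from mv import *
to(p:=knob(0,.018)-F[:,0]*.002,T,'back'); to(p+n*.07,T,'lift'); 
A=lambda u,v:np.array([u,v])/4+[145,165]-.4
B=lambda u,v:np.array([u,v])/4+[205,135]-.4
for nm,cam,a,b,z in(('L','scene',A(75,268),A(147,296),.12),('L','side',B(320,448),B(377,418),.112),('S','scene',A(180,352),A(257,388),.095),('S','side',B(405,422),B(463,393),.087)):
    P=onz(cam,a,z);Q=onz(cam,b,z);d=Q-P;print(nm,cam,((P+Q)/2).round(4),np.linalg.norm(d).round(3),np.degrees(np.arctan2(d[1],d[0])).round(1))
# bar projection from candidate view poses (tool down): camera offset
K,t,R=__import__('pickle').load(open('c2.pkl','rb')); off=t-np.array([.56527,.06985,.29109])
for y in(-.36,-.32,-.28):
    print(y,proj('',[.4483,-.2812,.111],(K,np.array([.45,y,.29])+off,R))*1.5)
E
```

```text
back shift [-0.066  0.006 -0.033] turn [-0.005 -0.017 -0.008]
lift shift [-0.413  0.049  0.573] turn [-0.005 -0.017 -0.008]
L scene [ 0.4531 -0.2841  0.12  ] 0.057 2.3
L side [ 0.4488 -0.2818  0.112 ] 0.056 -4.9
S scene [ 0.5412 -0.2919  0.095 ] 0.059 -1.2
S side [ 0.5383 -0.2904  0.087 ] 0.06 -6.4
-0.36 [[382.58386156 167.50374225]]
-0.32 [[382.60161067 220.98786528]]
-0.28 [[382.61835511 271.44454936]]
```

The plate is hard against its stop (27 N, no further movement). I back off, lift clear and go to view the pin.

>>> jog_arm(increments=[{"x": -0.066,"y": 0.006,"z": -0.033,"ax": -0.005,"ay": -0.017,"az": -0.008,"gripper": 45},{"x": -0.066,"y": 0.006,"z": -0.033,"ax": -0.005,"ay": -0.017,"az": -0.008,"gripper": 45},{"x": -0.18,"y": 0.02,"z": 0.17,"ax": -0.005,"ay": -0.017,"az": -0.008,"gripper": 45},{"x": -0.3,"y": 0.035,"z": 0.37,"ax": -0.005,"ay": -0.017,"az": -0.008,"gripper": 45},{"x": -0.42,"y": 0.05,"z": 0.57,"ax": -0.005,"ay": -0.017,"az": -0.008,"gripper": 45},{"x": -0.55,"y": 0.0,"z": 0.85,"ax": -0.005,"ay": -0.017,"az": -0.008,"gripper": 45},{"x": -0.55,"y": -0.3,"z": 1.0,"ax": 0.0,"ay": 0.06,"az": 0.01,"gripper": 45}])

```text
time: 6.3
tcp_pos: [0.5102, 0.0565, 0.2457]
tcp_rot: [0.019, 0.972, -0.054, 0.228]
contact_force: [0.4, -0.3, -1.1]
opening: 0.451
```

```bash
python3 - <<'E'
from mv import *
D=np.diag([1,-1,-1.])
s,p,R=st();print(p,s['qpos']); to([.45,-.32,.29],D,'view')
E
```

```text
[0.51019967 0.05654747 0.24572972] [-0.065285   -0.00625921 -0.28014223  2.18260675  0.38244602  0.5843586
 -0.7361157 ]
view shift [-0.602 -3.765  0.443] turn [0.025 0.293 0.069]
```

>>> jog_arm(increments=[{"x": -0.15,"y": -0.4,"z": 0.2,"ax": 0.006,"ay": 0.075,"az": 0.018,"gripper": 60},{"x": -0.3,"y": -0.8,"z": 0.44,"ax": 0.012,"ay": 0.15,"az": 0.036,"gripper": 60},{"x": -0.4,"y": -1,"z": 0.44,"ax": 0.018,"ay": 0.22,"az": 0.053,"gripper": 60}])

```text
time: 6.6
tcp_pos: [0.4719, -0.0403, 0.2915]
tcp_rot: [0.006, 0.997, -0.015, 0.076]
contact_force: [0.4, -1.3, -0.8]
opening: 0.595
```

>>> jog_arm(increments=[{"x": -0.1,"y": -0.5,"z": 0,"ax": 0.007,"ay": 0.07,"az": 0.016,"gripper": 60},{"x": -0.2,"y": -1,"z": 0,"ax": 0.007,"ay": 0.07,"az": 0.016,"gripper": 60}])

```text
time: 6.8
tcp_pos: [0.4545, -0.1415, 0.2939]
tcp_rot: [-0.001, 1.0, -0.001, 0.022]
contact_force: [1.5, 0.4, -0.3]
opening: 0.599
```

>>> jog_arm(increments=[{"x": 0,"y": -0.5,"z": 0,"ax": 0,"ay": 0,"az": 0,"gripper": 60},{"x": 0,"y": -1,"z": 0,"ax": 0,"ay": 0,"az": 0,"gripper": 60},{"x": 0,"y": -1,"z": 0,"ax": 0,"ay": 0,"az": 0,"gripper": 60}])

```text
time: 7.1
tcp_pos: [0.4536, -0.2488, 0.2951]
tcp_rot: [-0.0, 1.0, -0.005, 0.023]
contact_force: [-0.4, -0.4, -0.1]
opening: 0.599
```

```bash
python3 - <<'E'
from mv import *
D=np.diag([1,-1,-1.])
s,p,R=st();print(p,s['qpos']); to([.45,-.32,.29],D,'view')
E
```

```text
[ 0.4535799  -0.24882788  0.29508471] [ 0.33404766  0.14679056  0.09904386  1.8011417  -0.03742917  1.15267083
  0.4368533 ]
view shift [-0.036 -0.712 -0.051] turn [-0.     0.03   0.006]
```

>>> jog_arm(increments=[{"x": -0.03,"y": -0.4,"z": 0,"ax": 0,"ay": 0.03,"az": 0.006,"gripper": 60},{"x": -0.03,"y": -0.7,"z": 0,"ax": 0,"ay": 0.03,"az": 0.006,"gripper": 60},{"x": -0.03,"y": -0.7,"z": 0,"ax": 0,"ay": 0.03,"az": 0.006,"gripper": 60},{"x": -0.03,"y": -0.7,"z": 0,"ax": 0,"ay": 0.03,"az": 0.006,"gripper": 60}])

```text
time: 7.5
tcp_pos: [0.4509, -0.3188, 0.2955]
tcp_rot: [-0.001, 1.0, -0.0, 0.0]
contact_force: [0.2, -0.2, 0.5]
opening: 0.603
```

```bash
python3 - <<'E'
from mv import *
import pickle
c=cal('wrist');pickle.dump(c,open('c6.pkl','wb'))
a=save('wrist','w6.png',crop=(130,60,390,260),scale=3)
for q in('long_pin','short_pin','pin_block','long_pin_bar'): print(q,[(np.round(d['extent'],1),round(d['p'],2)) for d in eyes.boxes_of('wrist',q)][:4])
print(proj('',[.4483,-.2812,.111],c),st()[1])
E
```

```text
long_pin [(array([248.8,  10.7, 278.2,  75.7]), 0.89), (array([330.6,  36.1, 389.5,  69.6]), 0.89), (array([228.7, 134.5, 282.1, 153.6]), 0.66), (array([152.4, 131.7, 195.9, 178.3]), 0.66)]
short_pin [(array([300.5, 140.8, 353.4, 161.9]), 0.75)]
pin_block [(array([231.6, 114.6, 345.2, 171.6]), 0.83)]
long_pin_bar [(array([151.8, 132. , 194.8, 177.2]), 0.92), (array([136.1,  31.1, 175.1,  94.9]), 0.91), (array([329.4,  37.4, 390. ,  71.5]), 0.89), (array([250.6,  11.6, 278.8,  76.2]), 0.88)]
[[254.36693935 146.80904912]] [ 0.4510059  -0.31762682  0.29548172]
```

View pics/w6.png

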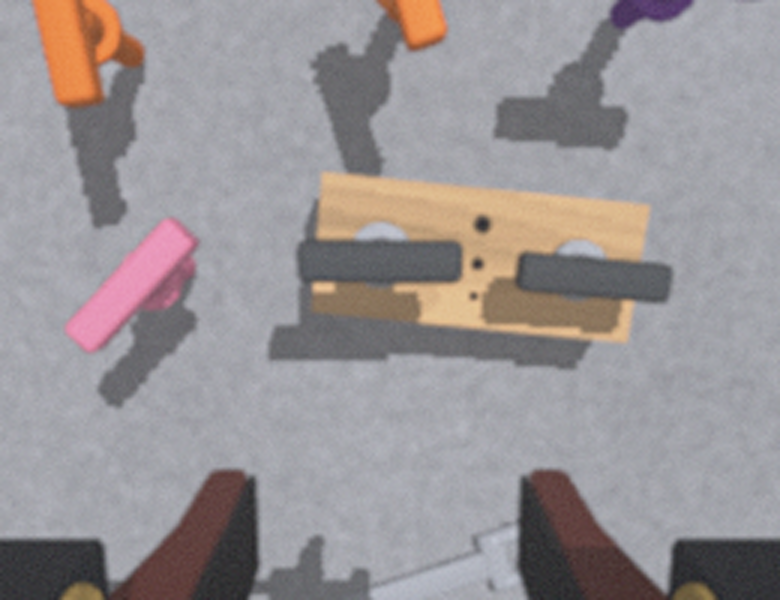

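w6 (10 viewed): the long pin's dark bar is centred at crop (380,261), i.e. pixel (256.5,146.9), and lies nearly along world x. The pink pin at crop (130,285) is only about 80 mm away, and the short pin is at (594,278). I grip with the jaws along y.

```bash
python3 - <<'E'
from mv import *
import pickle
c=pickle.load(open('c6.pkl','rb'))
u=lambda a,b:((a+.5)/3-.5+130,(b+.5)/3-.5+60)
P=onz('',u(380,261),.12,c);Q=onz('',u(300,259.5),.12,c);Q2=onz('',u(460,263),.12,c)
S=onz('',u(594,278),.095,c)
yaw=np.arctan2(*(Q2-Q)[1::-1]); print('bar',P,np.degrees(yaw),np.linalg.norm(Q2-Q),'short',S,'pink',onz('',u(131,285),.1,c))
for sgn in(1,-1):
    G=Ro.from_euler('z',yaw+sgn*np.pi/2).as_matrix()@np.diag([1,-1,-1.])
    to([P[0],P[1],.18],G,'above');to([P[0],P[1],.101],G,'grip')
print(st()[0]['qpos'])
E
```

```text
bar [ 0.45068511 -0.28028733  0.12      ] -1.252046722579394 0.06128150356523012 short [ 0.53909063 -0.28934951  0.095     ] pink [ 0.3487859  -0.29164105  0.1       ]
above shift [-0.003  0.373 -1.155] turn [-0.001 -0.     0.985]
grip shift [-0.003  0.373 -1.945] turn [-0.001 -0.     0.985]
above shift [-0.003  0.373 -1.155] turn [-0.000e+00  1.000e-03 -1.015e+00]
grip shift [-0.003  0.373 -1.945] turn [-0.000e+00  1.000e-03 -1.015e+00]
[ 0.40817672  0.23344773  0.14468114  1.69464569 -0.0366695   1.21653244
  0.56377274]
```

>>> jog_arm(increments=[{"x": 0,"y": 0.1,"z": -0.1,"ax": 0,"ay": 0,"az": -0.09,"gripper": 60},{"x": 0,"y": 0.2,"z": -0.3,"ax": 0,"ay": 0,"az": -0.18,"gripper": 60},{"x": 0,"y": 0.3,"z": -0.5,"ax": 0,"ay": 0,"az": -0.27,"gripper": 60},{"x": 0,"y": 0.37,"z": -0.7,"ax": 0,"ay": 0,"az": -0.36,"gripper": 60},{"x": 0,"y": 0.37,"z": -0.7,"ax": 0,"ay": 0,"az": -0.45,"gripper": 60},{"x": 0,"y": 0.37,"z": -0.7,"ax": 0,"ay": 0,"az": -0.54,"gripper": 60},{"x": 0,"y": 0.37,"z": -0.7,"ax": 0,"ay": 0,"az": -0.63,"gripper": 60},{"x": 0,"y": 0.37,"z": -0.7,"ax": 0,"ay": 0,"az": -0.72,"gripper": 60}])

```text
time: 8.55
tcp_pos: [0.4513, -0.2797, 0.2257]
tcp_rot: [-0.001, 0.844, -0.537, 0.001]
contact_force: [0.7, -0.3, 0.5]
opening: 0.598
```

>>> jog_arm(increments=[{"x": 0,"y": 0,"z": -0.1,"ax": 0,"ay": 0,"az": -0.09,"gripper": 60},{"x": 0,"y": 0,"z": -0.3,"ax": 0,"ay": 0,"az": -0.18,"gripper": 60},{"x": 0,"y": 0,"z": -0.4,"ax": 0,"ay": 0,"az": -0.27,"gripper": 60},{"x": 0,"y": 0,"z": -0.45,"ax": 0,"ay": 0,"az": -0.28,"gripper": 60},{"x": 0,"y": 0,"z": -0.45,"ax": 0,"ay": 0,"az": -0.28,"gripper": 60}])

```text
time: 9.05
tcp_pos: [0.4514, -0.279, 0.1805]
tcp_rot: [-0.001, 0.708, -0.706, 0.0]
contact_force: [0.5, -0.5, 0.7]
opening: 0.598
```

```bash
python3 - <<'E'
from mv import *
G=Ro.from_euler('z',-.022-np.pi/2).as_matrix()@np.diag([1,-1,-1.])
to([.4507,-.2803,.101],G,'grip'); print(st()[0]['qpos'])
E
```

```text
grip shift [-0.007 -0.013 -0.795] turn [-0.     0.001 -0.015]
[ 0.17733793  0.30859937  0.35346335  1.90383208 -0.13085095  0.95033471
 -0.97701606]
```

>>> jog_arm(increments=[{"x": -0.01,"y": -0.01,"z": -0.3,"ax": 0,"ay": 0,"az": -0.015,"gripper": 60},{"x": -0.01,"y": -0.013,"z": -0.6,"ax": 0,"ay": 0,"az": -0.015,"gripper": 60},{"x": -0.01,"y": -0.013,"z": -0.795,"ax": 0,"ay": 0,"az": -0.015,"gripper": 60},{"x": -0.01,"y": -0.013,"z": -0.795,"ax": 0,"ay": 0,"az": -0.015,"gripper": 60},{"x": -0.01,"y": -0.013,"z": -0.795,"ax": 0,"ay": 0,"az": -0.015,"gripper": 5},{"x": -0.01,"y": -0.013,"z": -0.795,"ax": 0,"ay": 0,"az": -0.015,"gripper": 5},{"x": -0.01,"y": -0.013,"z": -0.795,"ax": 0,"ay": 0,"az": -0.015,"gripper": 5},{"x": -0.01,"y": -0.013,"z": -0.795,"ax": 0,"ay": 0,"az": -0.015,"gripper": 5}])

```text
time: 9.85
tcp_pos: [0.4509, -0.2805, 0.1019]
tcp_rot: [0.001, -0.7, 0.715, -0.001]
contact_force: [-0.1, 0.5, -0.8]
opening: 0.279
```

>>> jog_arm(increments=[{"x": 0,"y": 0,"z": 0,"ax": 0,"ay": 0,"az": 0,"gripper": 0},{"x": 0,"y": 0,"z": 0,"ax": 0,"ay": 0,"az": 0,"gripper": 0},{"x": 0,"y": 0,"z": 0,"ax": 0,"ay": 0,"az": 0,"gripper": 0}])

```text
time: 10.15
tcp_pos: [0.4512, -0.2805, 0.1022]
tcp_rot: [0.001, -0.7, 0.714, -0.001]
contact_force: [0.7, 0.7, 2.7]
opening: 0.181
```

The opening is 15.9 mm, so the bar is gripped. I lift it straight up.

>>> jog_arm(increments=[{"x": 0,"y": 0,"z": 0.1,"ax": 0,"ay": 0,"az": 0,"gripper": 0},{"x": 0,"y": 0,"z": 0.3,"ax": 0,"ay": 0,"az": 0,"gripper": 0},{"x": 0,"y": 0,"z": 0.55,"ax": 0,"ay": 0,"az": 0,"gripper": 0},{"x": 0,"y": 0,"z": 0.8,"ax": 0,"ay": 0,"az": 0,"gripper": 0},{"x": 0,"y": 0,"z": 1.0,"ax": 0,"ay": 0,"az": 0,"gripper": 0},{"x": 0,"y": 0,"z": 1.0,"ax": 0,"ay": 0,"az": 0,"gripper": 0}])

```text
time: 10.75
tcp_pos: [0.4523, -0.2814, 0.205]
tcp_rot: [0.002, -0.7, 0.715, -0.003]
contact_force: [0.7, -0.3, -3.2]
opening: 0.18
```

>>> jog_arm(increments=[{"x": 0,"y": 0,"z": 0.3,"ax": 0,"ay": 0,"az": 0.09,"gripper": 0},{"x": 0,"y": 0.2,"z": 0.6,"ax": 0,"ay": 0,"az": 0.18,"gripper": 0},{"x": 0,"y": 0.4,"z": 0.8,"ax": 0,"ay": 0,"az": 0.27,"gripper": 0},{"x": 0,"y": 0.6,"z": 0.8,"ax": 0,"ay": 0,"az": 0.36,"gripper": 0},{"x": 0,"y": 0.8,"z": 0.8,"ax": 0,"ay": 0,"az": 0.45,"gripper": 0},{"x": 0,"y": 1.0,"z": 0.8,"ax": 0,"ay": 0,"az": 0.54,"gripper": 0},{"x": 0,"y": 1.0,"z": 0.8,"ax": 0,"ay": 0,"az": 0.63,"gripper": 0},{"x": 0,"y": 1.0,"z": 0.8,"ax": 0,"ay": 0,"az": 0.72,"gripper": 0}])

```text
time: 11.55
tcp_pos: [0.4518, -0.1804, 0.2839]
tcp_rot: [-0.004, 0.974, -0.225, 0.001]
contact_force: [0.3, 0.0, -1.8]
opening: 0.179
```

```bash
python3 - <<'E'
from mv import *
s,p,R=st();print(p,s['qpos'],s['opening'])
H=f+n*.13
to(H,T,'hover'); to(f+n*.021,T,'final'); print(H)
E
```

```text
[ 0.45179547 -0.18042129  0.28389094] [ 0.1242719   0.12191897  0.17961111  1.85778097 -0.03194108  1.16282201
 -0.13839677] 0.17933642495846863
hover shift [ 0.561  3.476 -0.263] turn [-0.1   -0.319  0.203]
final shift [ 1.102  3.408 -1.207] turn [-0.1   -0.319  0.203]
[0.50788703 0.16717062 0.25763365]
```

>>> jog_arm(increments=[{"x": 0,"y": 0.5,"z": 0,"ax": 0,"ay": 0,"az": 0.07,"gripper": 0},{"x": 0,"y": 1.0,"z": 0,"ax": 0,"ay": 0,"az": 0.14,"gripper": 0},{"x": 0,"y": 1.0,"z": 0,"ax": 0,"ay": 0,"az": 0.2,"gripper": 0}])

```text
time: 11.85
tcp_pos: [0.4512, -0.0738, 0.2826]
tcp_rot: [-0.005, 0.998, -0.063, -0.001]
contact_force: [0.5, -0.4, -1.9]
opening: 0.178
```

>>> jog_arm(increments=[{"x": 0.1,"y": 0.5,"z": 0,"ax": -0.01,"ay": -0.08,"az": 0,"gripper": 0},{"x": 0.2,"y": 1.0,"z": 0,"ax": -0.03,"ay": -0.16,"az": 0,"gripper": 0},{"x": 0.2,"y": 1.0,"z": 0,"ax": -0.03,"ay": -0.16,"az": 0,"gripper": 0}])

```text
time: 12.15
tcp_pos: [0.4688, 0.0321, 0.2813]
tcp_rot: [0.009, 0.99, -0.059, 0.127]
contact_force: [0.0, -0.0, -1.9]
opening: 0.179
```

```bash
python3 - <<'E'
from mv import *
to(f+n*.13,T,'hover'); print(st()[0]['qpos'])
E
```

```text
hover shift [ 0.391  1.351 -0.237] turn [-0.019 -0.17  -0.004]
[-0.14190433 -0.0459415  -0.0950245   2.06477619  0.11238953  0.88735849
 -0.41654528]
```

>>> jog_arm(increments=[{"x": 0.1,"y": 0.4,"z": 0,"ax": -0.01,"ay": -0.08,"az": 0,"gripper": 0},{"x": 0.2,"y": 0.8,"z": 0,"ax": -0.019,"ay": -0.17,"az": 0,"gripper": 0},{"x": 0.25,"y": 1.0,"z": 0,"ax": -0.019,"ay": -0.17,"az": 0,"gripper": 0}])

```text
time: 12.45
tcp_pos: [0.4921, 0.1324, 0.2798]
tcp_rot: [0.017, 0.964, -0.057, 0.259]
contact_force: [0.8, -1.2, -2.1]
opening: 0.181
```

>>> jog_arm(increments=[{"x": 0.1,"y": 0.3,"z": -0.1,"ax": 0,"ay": 0,"az": 0,"gripper": 0},{"x": 0.13,"y": 0.33,"z": -0.2,"ax": 0,"ay": 0,"az": 0,"gripper": 0},{"x": 0.13,"y": 0.33,"z": -0.22,"ax": 0,"ay": 0,"az": 0,"gripper": 0},{"x": 0.13,"y": 0.33,"z": -0.22,"ax": 0,"ay": 0,"az": 0,"gripper": 0}])

```text
time: 12.85
tcp_pos: [0.5044, 0.1643, 0.2563]
tcp_rot: [0.018, 0.964, -0.057, 0.257]
contact_force: [0.2, 0.3, -2.4]
opening: 0.18
```

```bash
python3 - <<'E'
from mv import *
import pickle
to(f+n*.13,T,'hover'); s,p,R=st(); print(s['qpos'],s['opening'])
c=cal('wrist');pickle.dump(c,open('c7.pkl','wb'))
a=save('wrist','w7.png',scale=1.5)
print(proj('',np.array([f,f+F@[-.025,.028,0],f+F@[-.025,-.028,0],p+R.as_matrix()@[0,0,.092]]),c)*1.5)
E
```

```text
hover shift [0.035 0.029 0.013] turn [ 0.003 -0.001 -0.004]
[-0.27977476  0.02829904 -0.36369512  2.14756637  0.61130219  0.6691889
 -1.18951453] 0.180440589491339
[[389.72389236 277.75780303]
 [352.38066942 236.38739338]
 [353.55172461 316.80081848]
 [383.96358865 297.35506309]]
```

View pics/w7.png

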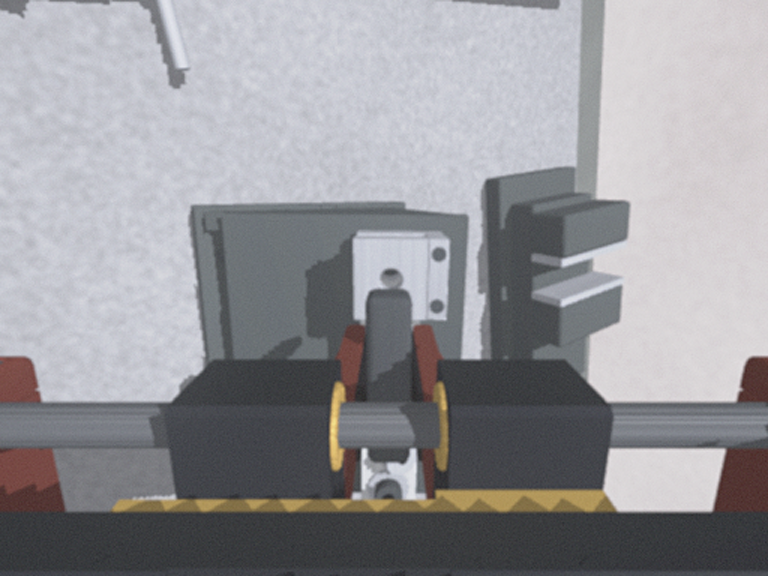

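w7 (11 viewed): the fork hole at (391,278) and the ear corners agree with the fit to about 1 to 2 px. The pin is held, so I align and go down along the hole axis.

```bash
python3 - <<'E'
from mv import *
for h in(.13,.104,.095,.085,.075): to(f+n*h+F[:,0]*.0005,T,h)
E
```

```text
0.13 shift [0.036 0.029 0.008] turn [ 0.002 -0.001 -0.003]
0.104 shift [ 0.165  0.012 -0.217] turn [ 0.002 -0.001 -0.003]
0.095 shift [ 0.21   0.007 -0.295] turn [ 0.002 -0.001 -0.003]
0.085 shift [ 0.259  0.001 -0.382] turn [ 0.002 -0.001 -0.003]
0.075 shift [ 0.309 -0.006 -0.469] turn [ 0.002 -0.001 -0.003]
```

>>> jog_arm(increments=[{"x": 0.036,"y": 0.029,"z": 0.008,"ax": 0.002,"ay": 0,"az": -0.003,"gripper": 0},{"x": 0.08,"y": 0.025,"z": -0.07,"ax": 0.002,"ay": 0,"az": -0.003,"gripper": 0},{"x": 0.165,"y": 0.012,"z": -0.217,"ax": 0.002,"ay": 0,"az": -0.003,"gripper": 0},{"x": 0.165,"y": 0.012,"z": -0.217,"ax": 0.002,"ay": 0,"az": -0.003,"gripper": 0},{"x": 0.21,"y": 0.007,"z": -0.295,"ax": 0.002,"ay": 0,"az": -0.003,"gripper": 0},{"x": 0.235,"y": 0.004,"z": -0.338,"ax": 0.002,"ay": 0,"az": -0.003,"gripper": 0},{"x": 0.26,"y": 0.001,"z": -0.382,"ax": 0.002,"ay": 0,"az": -0.003,"gripper": 0}])

```text
time: 13.6
tcp_pos: [0.5307, 0.1645, 0.2187]
tcp_rot: [0.016, 0.964, -0.06, 0.258]
contact_force: [-4.9, 0.7, -0.6]
opening: 0.184
```

```bash
cat > chk.py <<'E'
from mv import *
s,p,R=st(); e=F.T@(p-f); print('off mm',(e*1000).round(1),'force F',(F.T@np.array(s['contact_force'])).round(1),'open',s['opening'],s['time'])
for h in(.08,.07,.06,.05,.04,.03,.021): to(f+F@[e[0],e[1],h],T,h)
print('Fx,Fy per mm',(F[:,0]*.01).round(4),(F[:,1]*.01).round(4))
E
python3 chk.py
```

```text
off mm [ 0.4  0.2 84.8] force F [-4.6  0.1  1.9] open 0.1837971912651334 13.6
0.08 shift [ 0.024 -0.003 -0.042] turn [ 0.    -0.001 -0.   ]
0.07 shift [ 0.073 -0.009 -0.128] turn [ 0.    -0.001 -0.   ]
0.06 shift [ 0.123 -0.016 -0.215] turn [ 0.    -0.001 -0.   ]
0.05 shift [ 0.173 -0.022 -0.301] turn [ 0.    -0.001 -0.   ]
0.04 shift [ 0.222 -0.028 -0.388] turn [ 0.    -0.001 -0.   ]
0.03 shift [ 0.272 -0.034 -0.475] turn [ 0.    -0.001 -0.   ]
0.021 shift [ 0.317 -0.04  -0.553] turn [ 0.    -0.001 -0.   ]
Fx,Fy per mm [ 0.0086 -0.0011  0.005 ] [0.0013 0.0099 0.    ]
```

>>> jog_arm(increments=[{"x": -0.013,"y": 0.002,"z": -0.008,"ax": 0,"ay": 0,"az": 0,"gripper": 0},{"x": 0.01,"y": -0.001,"z": -0.05,"ax": 0,"ay": 0,"az": 0,"gripper": 0},{"x": 0.035,"y": -0.004,"z": -0.093,"ax": 0,"ay": 0,"az": 0,"gripper": 0},{"x": 0.06,"y": -0.007,"z": -0.136,"ax": 0,"ay": 0,"az": 0,"gripper": 0},{"x": 0.06,"y": -0.007,"z": -0.136,"ax": 0,"ay": 0,"az": 0,"gripper": 0}])

```text
time: 14.1
tcp_pos: [0.5368, 0.1641, 0.2044]
tcp_rot: [0.016, 0.964, -0.06, 0.258]
contact_force: [1.1, 3.1, -5.8]
opening: 0.182
```

```bash
python3 chk.py
```

```text
off mm [-1.5  0.5 69.3] force F [-2.3  3.2 -5.4] open 0.1815184244034887 14.1
0.08 shift [-0.053  0.007  0.092] turn [-0.    -0.001 -0.001]
0.07 shift [-0.003  0.     0.006] turn [-0.    -0.001 -0.001]
0.06 shift [ 0.046 -0.006 -0.081] turn [-0.    -0.001 -0.001]
0.05 shift [ 0.096 -0.012 -0.168] turn [-0.    -0.001 -0.001]
0.04 shift [ 0.146 -0.018 -0.254] turn [-0.    -0.001 -0.001]
0.03 shift [ 0.195 -0.025 -0.341] turn [-0.    -0.001 -0.001]
0.021 shift [ 0.24  -0.03  -0.419] turn [-0.    -0.001 -0.001]
Fx,Fy per mm [ 0.0086 -0.0011  0.005 ] [0.0013 0.0099 0.    ]
```

>>> jog_arm(increments=[{"x": 0.022,"y": 0.002,"z": -0.04,"ax": 0,"ay": 0,"az": 0,"gripper": 0},{"x": 0.046,"y": 0.0,"z": -0.081,"ax": 0,"ay": 0,"az": 0,"gripper": 0},{"x": 0.072,"y": -0.004,"z": -0.125,"ax": 0,"ay": 0,"az": 0,"gripper": 0},{"x": 0.097,"y": -0.007,"z": -0.168,"ax": 0,"ay": 0,"az": 0,"gripper": 0},{"x": 0.097,"y": -0.007,"z": -0.168,"ax": 0,"ay": 0,"az": 0,"gripper": 0}])

```text
time: 14.6
tcp_pos: [0.5468, 0.1631, 0.1869]
tcp_rot: [0.016, 0.964, -0.06, 0.257]
contact_force: [0.3, 0.4, -3.6]
opening: 0.184
```

```bash
python3 chk.py
```

```text
off mm [-1.5  0.8 49.2] force F [-1.6  0.4 -3.2] open 0.1841158924373096 14.6
0.08 shift [-0.153  0.019  0.267] turn [ 0.    -0.001 -0.   ]
0.07 shift [-0.103  0.013  0.18 ] turn [ 0.    -0.001 -0.   ]
0.06 shift [-0.054  0.007  0.094] turn [ 0.    -0.001 -0.   ]
0.05 shift [-0.004  0.001  0.007] turn [ 0.    -0.001 -0.   ]
0.04 shift [ 0.045 -0.006 -0.079] turn [ 0.    -0.001 -0.   ]
0.03 shift [ 0.095 -0.012 -0.166] turn [ 0.    -0.001 -0.   ]
0.021 shift [ 0.14  -0.018 -0.244] turn [ 0.    -0.001 -0.   ]
Fx,Fy per mm [ 0.0086 -0.0011  0.005 ] [0.0013 0.0099 0.    ]
```

>>> jog_arm(increments=[{"x": 0.022,"y": -0.003,"z": -0.04,"ax": 0,"ay": 0,"az": 0,"gripper": 0},{"x": 0.046,"y": -0.006,"z": -0.08,"ax": 0,"ay": 0,"az": 0,"gripper": 0},{"x": 0.07,"y": -0.009,"z": -0.123,"ax": 0,"ay": 0,"az": 0,"gripper": 0},{"x": 0.095,"y": -0.012,"z": -0.166,"ax": 0,"ay": 0,"az": 0,"gripper": 0},{"x": 0.115,"y": -0.014,"z": -0.2,"ax": 0,"ay": 0,"az": 0,"gripper": 0},{"x": 0.13,"y": -0.016,"z": -0.227,"ax": 0,"ay": 0,"az": 0,"gripper": 0},{"x": 0.14,"y": -0.018,"z": -0.244,"ax": 0,"ay": 0,"az": 0,"gripper": 0},{"x": 0.14,"y": -0.018,"z": -0.244,"ax": 0,"ay": 0,"az": 0,"gripper": 0}])

```text
time: 15.4
tcp_pos: [0.5599, 0.1623, 0.1643]
tcp_rot: [0.016, 0.964, -0.06, 0.258]
contact_force: [-25.9, -1.1, 26.8]
opening: 0.181
```

```bash
python3 chk.py
```

```text
off mm [-1.5  1.7 23. ] force F [-8.7 -4.4 36. ] open 0.18050040728473676 15.4
0.08 shift [-0.283  0.036  0.493] turn [ 0.    -0.    -0.001]
0.07 shift [-0.233  0.029  0.407] turn [ 0.    -0.    -0.001]
0.06 shift [-0.183  0.023  0.32 ] turn [ 0.    -0.    -0.001]
0.05 shift [-0.134  0.017  0.233] turn [ 0.    -0.    -0.001]
0.04 shift [-0.084  0.011  0.147] turn [ 0.    -0.    -0.001]
0.03 shift [-0.035  0.004  0.06 ] turn [ 0.    -0.    -0.001]
0.021 shift [ 0.01  -0.001 -0.018] turn [ 0.    -0.    -0.001]
Fx,Fy per mm [ 0.0086 -0.0011  0.005 ] [0.0013 0.0099 0.    ]
```

A firm stop at 36 N comes where the collar should seat (TCP 23 mm, 22 expected). I ease off and open.

>>> jog_arm(increments=[{"x": -0.005,"y": 0,"z": 0.01,"ax": 0,"ay": 0,"az": 0,"gripper": 0},{"x": -0.005,"y": 0,"z": 0.01,"ax": 0,"ay": 0,"az": 0,"gripper": 40},{"x": -0.005,"y": 0,"z": 0.01,"ax": 0,"ay": 0,"az": 0,"gripper": 45},{"x": -0.005,"y": 0,"z": 0.01,"ax": 0,"ay": 0,"az": 0,"gripper": 45},{"x": -0.005,"y": 0,"z": 0.01,"ax": 0,"ay": 0,"az": 0,"gripper": 45}])

```text
time: 15.9
tcp_pos: [0.5598, 0.1621, 0.1653]
tcp_rot: [0.016, 0.964, -0.06, 0.258]
contact_force: [-0.0, -1.2, -0.3]
opening: 0.447
```

```bash
python3 chk.py | head -1; python3 -c "
from mv import *
print((n).round(3)); to(f+n*.12+F@[-.0015,.0015,0],T,'up')"
```

```text
off mm [-1.   1.5 24. ] force F [-0.1 -1.2 -0.4] open 0.446614951051175 15.9
[-0.496  0.063  0.866]
up shift [-0.481  0.061  0.829] turn [ 0.     0.    -0.001]
```

>>> jog_arm(increments=[{"x": -0.08,"y": 0.01,"z": 0.14,"ax": 0,"ay": 0,"az": 0,"gripper": 45},{"x": -0.2,"y": 0.025,"z": 0.35,"ax": 0,"ay": 0,"az": 0,"gripper": 45},{"x": -0.35,"y": 0.045,"z": 0.6,"ax": 0,"ay": 0,"az": 0,"gripper": 45},{"x": -0.48,"y": 0.06,"z": 0.83,"ax": 0,"ay": 0,"az": 0,"gripper": 45},{"x": -0.56,"y": 0.07,"z": 0.97,"ax": 0,"ay": 0,"az": 0,"gripper": 45}])

```text
time: 16.4
tcp_pos: [0.5036, 0.1696, 0.2642]
tcp_rot: [0.016, 0.964, -0.06, 0.259]
contact_force: [0.6, 0.2, -0.0]
opening: 0.451
```

>>> jog_arm(increments=[{"x": -0.3,"y": -0.3,"z": 0.2,"ax": 0,"ay": 0,"az": 0,"gripper": 45},{"x": -0.5,"y": -0.8,"z": 0.3,"ax": 0,"ay": 0,"az": 0,"gripper": 45},{"x": -0.5,"y": -1.0,"z": 0.3,"ax": 0,"ay": 0,"az": 0,"gripper": 45},{"x": -0.5,"y": -1.0,"z": 0.3,"ax": 0,"ay": 0,"az": 0,"gripper": 45}])

```text
time: 16.8
tcp_pos: [0.4531, 0.0662, 0.2949]
tcp_rot: [0.016, 0.963, -0.062, 0.26]
contact_force: [-0.3, -0.1, -0.1]
opening: 0.455
```

```bash
python3 - <<'E'
from mv import *
c=cal('wrist'); b=eyes.read_camera('wrist'); a=eyes.read_camera('side'); s=eyes.read_camera('scene')
L=cv2.resize(b,(480,360))
cw=(c[0],c[1],c[2])
p=proj('',f+n*.02,c)[0]; print(p, manip.read_state()['tcp_pos'])
x0,y0=(np.clip(p-50,0,[411,283])).astype(int)
z=cv2.resize(b[y0:y0+100,x0:x0+100],(240,240),interpolation=cv2.INTER_CUBIC)
def cr(im,cam,w=45):
    q=proj(cam,f)[0].astype(int); return im[q[1]-w:q[1]+w,q[0]-w:q[0]+w]
A=cr(a,'side');S=cr(s,'scene')
L=np.vstack([L,np.hstack([z,cv2.resize(s[200:310,110:260],(240,240))])])
Rr=np.vstack([cv2.resize(A,(300,300),interpolation=cv2.INTER_CUBIC),cv2.resize(S,(300,300),interpolation=cv2.INTER_CUBIC)])
cv2.imwrite('pics/end.png',np.hstack([L,Rr])[:,:,::-1])
E
```

```text
[272.22270818  81.23422171] [0.45390047 0.07024971 0.29443758]
```

View pics/end.png

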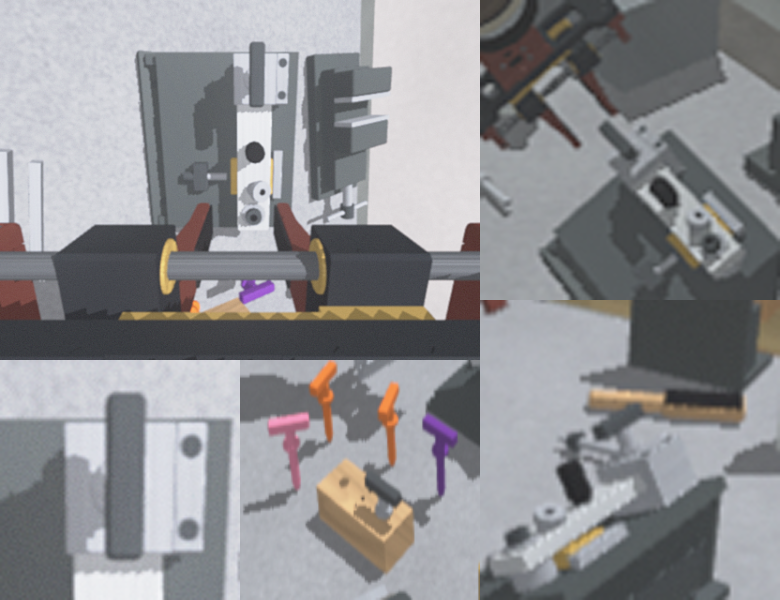

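end.png (12 viewed): the plate is in line and in the fork, and the long pin stands in the fork. The short pin is alone in the block and the look-alikes are still standing. The collar gap is too small to see, so I check it by pressing on the bar's top with closed fingertips; if seated, contact comes at TCP 48 mm.

```bash
python3 - <<'E'
from mv import *
b=f+F@[-.0015,.0015,0]
to(b+n*.12,T,'above');to(b+n*.055,T,'near')
q=proj('scene',f)[0].astype(int)
for h in(.022,.032,.042): print(h,(proj('scene',b+n*h)[0]-q+45)*300/90+[480,300])
q=proj('side',f)[0].astype(int)
for h in(.022,.032,.042): print(h,(proj('side',b+n*h)[0]-q+45)*300/90+[480,0])
E
```

```text
above shift [ 0.578  0.979 -0.462] turn [-0.001  0.002 -0.001]
near shift [ 0.901  0.939 -1.025] turn [-0.001  0.002 -0.001]
0.022 [623.93167392 429.78346539]
0.032 [619.93683544 419.94410815]
0.042 [615.93009287 410.07543095]
0.022 [620.46317018 141.71571027]
0.032 [616.52775595 136.91606147]
0.042 [612.54985325 132.06459355]
```

>>> jog_arm(increments=[{"x": 0.2,"y": 0.4,"z": 0,"ax": 0,"ay": 0,"az": 0,"gripper": 0},{"x": 0.4,"y": 0.8,"z": -0.1,"ax": 0,"ay": 0,"az": 0,"gripper": 0},{"x": 0.578,"y": 0.979,"z": -0.3,"ax": 0,"ay": 0,"az": 0,"gripper": 0},{"x": 0.578,"y": 0.979,"z": -0.462,"ax": 0,"ay": 0,"az": 0,"gripper": 0},{"x": 0.578,"y": 0.979,"z": -0.462,"ax": 0,"ay": 0,"az": 0,"gripper": 0},{"x": 0.68,"y": 0.966,"z": -0.64,"ax": 0,"ay": 0,"az": 0,"gripper": 0},{"x": 0.78,"y": 0.953,"z": -0.815,"ax": 0,"ay": 0,"az": 0,"gripper": 0},{"x": 0.85,"y": 0.945,"z": -0.94,"ax": 0,"ay": 0,"az": 0,"gripper": 0}])

```text
time: 17.75
tcp_pos: [0.5393, 0.1651, 0.2]
tcp_rot: [0.015, 0.964, -0.059, 0.259]
contact_force: [0.8, -0.4, -0.0]
opening: 0.008
```

```bash
python3 chk.py|head -1; python3 -c "
from mv import *
b=f+F@[-.0015,.0015,0]
for h in(.055,.05,.046,.043):to(b+n*h,T,h)"
```

```text
off mm [-1.6  1.8 64.4] force F [ 0.7 -0.3 -0.5] open 0.00785126846054689 17.75
0.055 shift [ 0.047 -0.009 -0.081] turn [-0.001  0.001 -0.002]
0.05 shift [ 0.071 -0.012 -0.124] turn [-0.001  0.001 -0.002]
0.046 shift [ 0.091 -0.015 -0.159] turn [-0.001  0.001 -0.002]
0.043 shift [ 0.106 -0.017 -0.185] turn [-0.001  0.001 -0.002]
```

>>> jog_arm(increments=[{"x": 0.025,"y": -0.005,"z": -0.04,"ax": 0,"ay": 0,"az": 0,"gripper": 0},{"x": 0.047,"y": -0.009,"z": -0.081,"ax": 0,"ay": 0,"az": 0,"gripper": 0},{"x": 0.06,"y": -0.011,"z": -0.103,"ax": 0,"ay": 0,"az": 0,"gripper": 0},{"x": 0.071,"y": -0.012,"z": -0.124,"ax": 0,"ay": 0,"az": 0,"gripper": 0},{"x": 0.081,"y": -0.013,"z": -0.141,"ax": 0,"ay": 0,"az": 0,"gripper": 0},{"x": 0.081,"y": -0.013,"z": -0.141,"ax": 0,"ay": 0,"az": 0,"gripper": 0}])

```text
time: 18.35
tcp_pos: [0.547, 0.1645, 0.1884]
tcp_rot: [0.015, 0.963, -0.059, 0.261]
contact_force: [-19.3, -2.8, 22.7]
opening: 0.005
```

```bash
python3 chk.py|head -1
```

```text
off mm [-0.7  2.2 50.5] force F [-4.9 -5.2 29.1] open 0.004799963078554203 18.35
```

Contact is at 50.5 mm; the fit's fork height is uncertain by about 3 mm. I get a direct reference by touching the fork's flush back, which should be 40 mm lower if the pin is seated.

```bash
python3 -c "
from mv import *
for dx,h in((0,.06),(.037,.06),(.037,.03),(.037,.018),(.037,.013),(.037,.010),(.037,.007)):to(f+F@[-.0015+dx,.0015,h],T,(dx,h))"
```

```text
(0, 0.06) shift [-0.054 -0.     0.078] turn [-0.     0.003 -0.002]
(0.037, 0.06) shift [ 0.263 -0.04   0.263] turn [-0.     0.003 -0.002]
(0.037, 0.03) shift [ 0.412 -0.059  0.004] turn [-0.     0.003 -0.002]
(0.037, 0.018) shift [ 0.472 -0.067 -0.1  ] turn [-0.     0.003 -0.002]
(0.037, 0.013) shift [ 0.497 -0.07  -0.144] turn [-0.     0.003 -0.002]
(0.037, 0.01) shift [ 0.512 -0.072 -0.17 ] turn [-0.     0.003 -0.002]
(0.037, 0.007) shift [ 0.526 -0.073 -0.196] turn [-0.     0.003 -0.002]
```

>>> jog_arm(increments=[{"x": -0.054,"y": 0,"z": 0.078,"ax": 0,"ay": 0.003,"az": 0,"gripper": 0},{"x": -0.054,"y": 0,"z": 0.078,"ax": 0,"ay": 0.003,"az": 0,"gripper": 0},{"x": 0.263,"y": -0.04,"z": 0.263,"ax": 0,"ay": 0.003,"az": 0,"gripper": 0},{"x": 0.263,"y": -0.04,"z": 0.263,"ax": 0,"ay": 0.003,"az": 0,"gripper": 0},{"x": 0.34,"y": -0.05,"z": 0.13,"ax": 0,"ay": 0.003,"az": 0,"gripper": 0},{"x": 0.412,"y": -0.059,"z": 0.004,"ax": 0,"ay": 0.003,"az": 0,"gripper": 0},{"x": 0.472,"y": -0.067,"z": -0.1,"ax": 0,"ay": 0.003,"az": 0,"gripper": 0},{"x": 0.472,"y": -0.067,"z": -0.1,"ax": 0,"ay": 0.003,"az": 0,"gripper": 0}])

```text
time: 19.15
tcp_pos: [0.5937, 0.157, 0.1764]
tcp_rot: [0.016, 0.964, -0.059, 0.257]
contact_force: [0.2, -1.0, 1.2]
opening: 0.003
```

```bash
python3 chk.py|head -1; python3 -c "
from mv import *
for dx,h in((.037,.013),(.037,.010),(.037,.007)):to(f+F@[-.0015+dx,.0015,h],T,(dx,h))"
```

```text
off mm [34.2  0.7 16.4] force F [ 0.8 -1.   0.9] open 0.0029352149884480693 19.15
(0.037, 0.013) shift [ 0.03   0.005 -0.023] turn [ 0.    -0.001 -0.001]
(0.037, 0.01) shift [ 0.044  0.003 -0.049] turn [ 0.    -0.001 -0.001]
(0.037, 0.007) shift [ 0.059  0.001 -0.075] turn [ 0.    -0.001 -0.001]
```

>>> jog_arm(increments=[{"x": 0.03,"y": 0.005,"z": -0.023,"ax": 0,"ay": 0,"az": 0,"gripper": 0},{"x": 0.044,"y": 0.003,"z": -0.049,"ax": 0,"ay": 0,"az": 0,"gripper": 0},{"x": 0.052,"y": 0.002,"z": -0.062,"ax": 0,"ay": 0,"az": 0,"gripper": 0},{"x": 0.059,"y": 0.001,"z": -0.075,"ax": 0,"ay": 0,"az": 0,"gripper": 0},{"x": 0.059,"y": 0.001,"z": -0.075,"ax": 0,"ay": 0,"az": 0,"gripper": 0}])

```text
time: 19.65
tcp_pos: [0.5981, 0.1577, 0.1718]
tcp_rot: [0.017, 0.964, -0.059, 0.259]
contact_force: [-30.5, -3.6, 33.7]
opening: 0.01
```

```bash
python3 chk.py|head -1
```

```text
off mm [35.6  1.9 10.3] force F [-8.9 -7.4 44. ] open 0.009698393902320997 19.65
```

The difference is 40.2 mm (40 if seated), so the collar sits on the fork. I retreat straight off and away.

>>> jog_arm(increments=[{"x": -0.05,"y": 0.006,"z": 0.09,"ax": 0,"ay": 0,"az": 0,"gripper": 0},{"x": -0.15,"y": 0.02,"z": 0.26,"ax": 0,"ay": 0,"az": 0,"gripper": 0},{"x": -0.3,"y": 0.04,"z": 0.52,"ax": 0,"ay": 0,"az": 0,"gripper": 0},{"x": -0.45,"y": 0.055,"z": 0.78,"ax": 0,"ay": 0,"az": 0,"gripper": 0},{"x": -0.57,"y": 0.07,"z": 1.0,"ax": 0,"ay": 0,"az": 0,"gripper": 0},{"x": -0.8,"y": 0.07,"z": 1.0,"ax": 0,"ay": 0,"az": 0,"gripper": 0},{"x": -0.8,"y": 0.07,"z": 1.0,"ax": 0,"ay": 0,"az": 0,"gripper": 0},{"x": -0.8,"y": 0.07,"z": 1.0,"ax": 0,"ay": 0,"az": 0,"gripper": 0}])

```text
time: 20.45
tcp_pos: [0.5182, 0.1648, 0.2724]
tcp_rot: [0.016, 0.964, -0.059, 0.259]
contact_force: [0.5, -0.4, 0.6]
opening: 0.006
```

```bash
python3 - <<'E'
from mv import *
a=eyes.read_camera('scene')
for q in('long_pin','short_pin','plate_knob'): print(q,[(np.round(d['extent']),round(d['p'],2)) for d in eyes.boxes_of('scene',q)][:6])
print(proj('scene',np.array([f+n*.034,knob(0,.02)])).round(1)); s=manip.read_state(); print(s['time'],s['contact_force'],np.abs(s['joint_velocities']).max())
order.hand_in()
E
```

```text
long_pin [(array([225., 226., 243., 263.]), 0.9), (array([199., 208., 208., 244.]), 0.82), (array([155., 200., 171., 236.]), 0.65), (array([132., 222., 154., 258.]), 0.6), (array([286., 154., 300., 165.]), 0.58), (array([284., 142., 330., 156.]), 0.34)]
short_pin [(array([190., 252., 212., 272.]), 0.75)]
plate_knob [(array([255., 169., 299., 205.]), 0.96)]
[[292.8 155.5]
 [280.2 174.6]]
20.65 [ 0.62375048 -0.69429106 -0.16117201] 0.0024670053282530593
the job is handed in; nothing more can be done
```

The jig is set for drilling and handed in at 20.65 s. The bush plate is home in the fork, and the long dark T-pin is through the fork and plate with its collar on the fork. The gripper has let go and is clear.

**Plate:** I swung it by the knob until it stopped solid, with about 27 N on the knob and no further movement. The final picture shows it in line and in the fork, and the pin went through both without jamming.

**Pin seating:** Touch checks put the bar's top 40.2 mm above the fork's top face; 40 mm means seated. The bar's position in the scene camera also matches a seated pin, to within about 2 mm.

**Left alone:** The short pin is still in the block and the orange, pink and purple look-alikes are still standing. I moved nothing near the chuck key, sleeve, brush or spanner, but did not check each of them at the end.

**What disagreed:**
- **Fork height:** My camera-based fork height was about 2 to 3 mm low, so I relied on the touch comparison instead.
- **Forces:** Pressing the closed fingertips on the fork's back for that check read 44 N at the wrist. That was fingertip contact, not the gripper's body, but it is above the 40 N figure for the body. The first plate push also had a brief 33 N.

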